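# Tighten the bracket nut between the ribs

## Robot

A 7-joint arm with a two-finger parallel gripper is mounted at the origin on the work surface. World frame = base frame: x ahead of the robot, y to its left, z up, the work surface at z = 0. Lengths are in m, angles in rad, forces in N, time in s.
With the tool pointing down it reaches from about 0.425 to 1.025 m from the base axis. Payload 3.6 kg.
Tool frame: the origin (TCP) lies midway between the tips of the shut fingers; the grasp point (between the pads) lies 19 mm behind it; z points along the fingers, y is the line along which they close (so a half turn about z gives the same grasp; the last joint's range is limited). The gripper opens to 85 mm and grips with 20 to 120 N. Pads are 22 mm wide; open, the fingers measure 114 mm over their backs; the gripper's body (76 mm by 85 mm) begins 54 mm behind the grasp point. The pads swing forward as they close: fully open they stand 13 mm farther back than shut.
Start: joints at [-1.296, 0.591, 0.048, 1.609, -0.033, 0.943, -0.034], TCP at [0.261, 0.676, 0.202] pointing down, gripper open.
Joint ranges: [-2.69, 2.69], [-0.47, 2.24], [-1.27, 1.36], [0.19, 2.51], [-1.53, 4.68], [0.08, 2.07], [-3.09, 3.09]. Speed limits (rad/s): [2.57, 2.57, 3.14, 3.14, 3.14, 3.14, 3.14].

## Interface

Orientations are given as a rotation vector (axis times angle).
In Python, from workcell import get_state, snapshot, ticket, finder gives the robot as it stands.
- The arm moves only by the tool play_rows, never from a script. Its argument "steps" is a list of rows, each an object of numbers: "gripper": the closure, from -1 (fully open) to 1 (shut), so that 0 is half open; "x", "y", "z": the shift along the tool's x, y, z as a fraction of full scale; "wx", "wy", "wz": the turn, a rotation vector about the tool's x, y, z as a fraction of full scale. In form: [{"gripper": .., "x": .., "y": .., "z": .., "wx": .., "wy": .., "wz": ..}, ...]. A call has 1 to 5 rows; each row is the pose to reach, as a shift and turn from the pose commanded when the call began, along the tool's axes at that moment, turning the shorter way round; what a row does not reach only later rows make up. Full scale, the value 1, is 1 m for a shift and 360 degrees for a turn. A row lasts 1/10 s, in which the tool goes at most 50 mm and 8.59 degrees, less where a joint would pass 70% of its speed; a pose out of reach is approached as far as the arm can. A call with a number of a shift or a turn outside -1 to 1 is refused whole. A call with a gripper value outside its range is refused whole. The fingers move at their own pace and stop on an object; "force" is the grip in N (left out, the last holds). Time passes only in rows, so rows that repeat a pose let the fingers close. It gives the time, the measured TCP pose, the force, the opening and the grip force at its end, in the units of the state.
- get_state(): the state, without advancing time (a new reading comes with each control period).
- snapshot(name): name is "side" or "top"; returns a dict with "pixels" (384x512x3 uint8, red, green, blue), "mtx" (3x3 intrinsics, pixels), "rvec" (rotation vector, rad) and "tvec" (3), from world to camera coordinates, as OpenCV has them. Camera axes: x right, y down, z forward; pixel columns grow to the right and rows downward; lengths in m; the calibration is good to about 2 mm. A picture is of the moment at which its call begins. There is no depth.
- ticket.sign_off(): hands the job in; it is judged then, once.
Trained networks look in a picture, given as the dict that the camera call returned (one of the last four; its "shot" number tells which), for a name from the list of things; names that differ only in an ending like _2 or _b are one class to them, and where a whole thing is asked for, a point or a joint stands for the part that bears it (a point fixed in the world has none). Each returns a list of dicts, best first, with "conf" (0 to 1); they miss things now and then, are a little off and sometimes report something else, mostly with a low value. They report only what shows in the picture. A call takes as long as a camera call. They do not tell look-alikes from the thing itself.
- finder.trace(target, picture): "region" (384x512 bool, what is visible of it).
- finder.pinpoint(target, picture): "location" ([x, y, z] in m, in world coordinates, good to about 4 mm: a listed point, or the origin of a listed thing).
The state is a dict: "clock": time; "q": joint angles; "dq": joint speeds; "joint_torque": joint torques, N m; "eef_pos": TCP position; "orientation": TCP orientation; "wrist_force": force on the tool from outside, world axes, zero at the start; "ft_torque": the same for the moment, N m; "finger_gap": finger opening in m; "finger_force": force on a finger pad.
Only numpy, scipy, OpenCV 4.12 (cv2) and the standard library are available. Lean on these libraries where they do the work, as an engineer would, in place of code of your own. Each camera call takes 0.05 s, during which the arm holds its last target. There are 200 camera calls.

## Task

Tighten the nut on the signal-pole bracket with the wrench: the two ribs leave room for only a short swing, so lift the wrench and reseat it on the nut for each stroke, turning clockwise until the nut comes up against its stop, and then snug it there with a firm but moderate pull. Do not lean hard on the wrench, force it against the ribs, touch the bracket with the gripper or disturb the other things. At the end lay the wrench back flat on the black rubber mat and let go.

Things in the scene. Friction and masses are not known exactly. Their poses are not given: they have to be found in the camera images.
- bracket: Grey pole bracket, fixed. Origin: nut axis at bench level; z up; -x points from the nut midway between the ribs to a round collar (radius 78 mm, 87 mm high, axis at x -255 mm). Foot plate 12 mm thick: x -150 to 50, y +-150 mm, then x -335 to -145, y +-100 mm. The washer under the nut (radius 26 mm) has its top at z 17 mm: the seated wrench's underside rests on it.
- ribs: The bracket's two upright grey ribs, 6 mm thick, tops at z 62 mm, in the bracket's frame: straight from (-235, +-49) to (-80, +-133) mm in x, y. They stop the seated wrench, also when it is lifted just clear of the nut, when its handle points about 39 degrees to either side of the bracket's -x axis.
- nut_top (a point): Centre of the top of the brass hexagon nut: 36 mm across flats, 24 mm high, top 4 mm chamfered, top at z 41 mm in the bracket's frame; a dark stud (radius 11 mm) stands 10 mm above it. Turns with the nut: its x axis passes through the middle of the flat with a red paint mark; when tight that mark meets the red mark on the plate, on the bracket's +x axis.
- nut (a joint): Turn of the nut, rad: negative while loose (starts -2.2 to -1.5), grows as it turns clockwise seen from above, 0 at its hard stop. It stays where it is left. Turning takes about 0.5 N m about its axis. At the stop the load rises sharply: 1 to 1.5 N m there (12 to 18 N pulled sideways at the middle of the handle, or the same as a twist through the grip) is snug; over 2 N m is too much.
- wrench: Steel ring wrench, about 450 g. Origin: socket axis at its underside; z up; handle along -x. Hexagon through hole 38 mm across flats, 50 mm outside, 36 mm high; flats at +x and every 60 degrees: it seats when its yaw equals the nut's plus a multiple of 60 degrees (6 degrees of play each way). Tail boss at x -150 mm, radius 13, 36 mm high. It clears the nut's corners when lifted 24 mm.
- wrench_handle (a point): Middle of the wrench's handle bar (x -81, z 27 mm in the wrench's frame): grip here, across the 14 mm width; near the centre of mass. The bar is 16 mm high and free from x -25 to -137 mm.
- wrench_tail (a point): Underside of the wrench's tail boss (x -150, z 0 mm in the wrench's frame). After a stroke let the wrench back by its play before lifting it: lifted under load, the socket jams on the nut.
- mat: Black rubber mat fixed to the bench, 300 mm (its x) by 150 mm (its y), 4 mm thick; origin at the centre of its underside.
- spare_nut: Bystander: loose steel nut lying on the bracket's plate.
- washer: Bystander: loose washer lying on the bracket's plate.
- lens: Bystander: green signal lens, 160 mm across.
- screwdriver: Bystander: orange screwdriver.
- pliers: Bystander: pliers with a red and a blue grip.
- drill: Bystander: green and black cordless drill lying on its side.
- parts_tray: Bystander: grey open tray, 130 by 100 mm.
Things that resemble listed ones, but are neither listed nor needed, are in the scene too. What is shaped like the wrench but orange is not meant.

How it is judged:
By the outcome, as a careful person would: the job done as asked, in the order asked, and still so for the second after the job is handed in, with the robot touching nothing.
It also fails if it takes over 69 s, if anything falls off the work surface, if the arm or the gripper's body presses on something with over 40 N, if the wrist force passes 120 N, or if a joint passes its speed limit or range.

## Working session

There is one attempt and no reset: what is moved stays moved. The work goes in short steps, Python scripts to look and compute and a tool call to move; the robot and the scene stay as the last step left them, time stands still between calls to the robot, and variables do not carry over. Pictures are saved under pics/ and viewed, at most 10 in all, crops included, and the job is handed in when it is done.

Besides the shell and the picture viewer there is one more tool, called after ">>>" by a JSON object that holds its "op" and its "data", one argument or row to a line. play_rows: Moves the arm, as the interface text tells. Shift numbers are shares of 1 m and turn numbers shares of 360 degrees, none past 1 either way. Its arguments: {"type":"object","properties":{"steps":{"type":"array","items":{"type":"object","properties":{"gripper":{"type":"number"},"x":{"type":"number","minimum":-1,"maximum":1},"y":{"type":"number","minimum":-1,"maximum":1},"z":{"type":"number","minimum":-1,"maximum":1},"wx":{"type":"number","minimum":-1,"maximum":1},"wy":{"type":"number","minimum":-1,"maximum":1},"wz":{"type":"number","minimum":-1,"maximum":1}}}},"force":{"type":"number"}},"required":["steps"]}

```bash
mkdir -p pics; cat > h.py <<'E'
import numpy as np, cv2
from workcell import get_state, snapshot, ticket, finder
from scipy.spatial.transform import Rotation as R
def snap(n):
    return snapshot(n)
def save(p,name,box=None,s=1):
    im=p["pixels"][:,:,::-1]
    if box: im=im[box[1]:box[3],box[0]:box[2]]
    if s!=1: im=cv2.resize(im,None,fx=s,fy=s,interpolation=cv2.INTER_CUBIC)
    cv2.imwrite("pics/"+name,im)
def proj(p,pts):
    return cv2.projectPoints(np.array(pts,float).reshape(-1,3),np.array(p["rvec"],float),np.array(p["tvec"],float),np.array(p["mtx"],float),None)[0].reshape(-1,2)
def ray(p,uv,z):
    Rm=cv2.Rodrigues(np.array(p["rvec"],float))[0]; c=-Rm.T@np.array(p["tvec"]).reshape(3)
    uv=np.array(uv,float).reshape(-1,2)
    d=np.c_[uv,np.ones(len(uv))]@np.linalg.inv(np.array(p["mtx"])).T@Rm
    return c+d*((z-c[2])/d[:,2])[:,None]
E
python3 - <<'E'
from h import *
s=get_state(); print({k:np.round(v,3) for k,v in s.items()})
t=snap("top"); d=snap("side")
im=np.vstack([t["pixels"]]); save(t,"top0.png"); save(d,"side0.png")
for n in ["bracket","nut_top","wrench","wrench_handle","wrench_tail","mat","spare_nut","washer"]:
    for nm,p in (("top",t),("side",d)):
        print(n,nm,[(np.round(r["location"],3).tolist(),round(r["conf"],2)) for r in finder.pinpoint(n,p)])
E
```

```text
{'clock': np.float64(0.0), 'q': array([-1.295,  0.592,  0.048,  1.61 , -0.033,  0.943, -0.034]), 'dq': array([-0.001,  0.   ,  0.002, -0.   , -0.001,  0.   ,  0.002]), 'joint_torque': array([-0.0000e+00, -5.4870e+01,  1.5460e+00, -1.9812e+01,  9.0000e-03,
        9.0000e-03,  0.0000e+00]), 'eef_pos': array([0.261, 0.675, 0.201]), 'orientation': array([-5.760e-01, -3.088e+00,  3.000e-03]), 'wrist_force': array([ 0.259, -0.201,  0.97 ]), 'ft_torque': array([-0.013, -0.011, -0.076]), 'finger_force': np.float64(0.0), 'finger_gap': np.float64(0.085)}
bracket top [([0.59, 0.148, -0.002], 0.56)]
bracket side [([0.591, 0.15, -0.002], 0.69)]
nut_top top [([0.594, 0.151, 0.039], 0.52)]
nut_top side [([0.59, 0.147, 0.044], 0.58)]
wrench top [([0.505, -0.3, 0.007], 0.9), ([0.441, -0.626, -0.0], 0.67), ([0.632, 0.406, -0.0], 0.54)]
wrench side [([0.436, -0.624, -0.004], 0.71), ([0.51, -0.303, 0.002], 0.65)]
wrench_handle top [([0.432, -0.27, 0.035], 0.58)]
wrench_handle side [([0.398, -0.553, 0.028], 0.82), ([0.432, -0.273, 0.031], 0.76)]
wrench_tail top [([0.369, -0.25, 0.003], 0.91), ([0.371, -0.492, -0.001], 0.86)]
wrench_tail side [([0.367, -0.25, 0.003], 0.97), ([0.366, -0.495, -0.005], 0.78)]
mat top [([0.44, -0.29, 0.001], 0.75)]
mat side [([0.443, -0.284, 0.0], 0.61)]
spare_nut top [([0.615, 0.021, 0.011], 0.39)]
spare_nut side [([0.614, 0.022, 0.01], 0.43)]
washer top [([0.609, 0.268, 0.01], 0.53)]
washer side [([0.607, 0.271, 0.01], 0.38)]
```

View pics/top0.png

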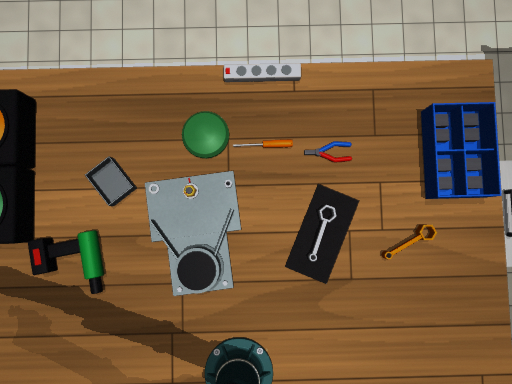

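View pics/side0.png

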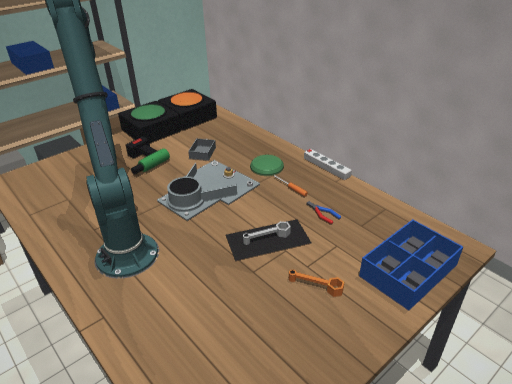

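```bash
python3 - <<'E'
from h import *
t=snap("top"); d=snap("side")
print("tcp px",proj(t,[[0.261,.676,.2]]),proj(d,[[0.261,.676,.2]]))
a=cv2.resize(t["pixels"][170:300,140:250][:,:,::-1],None,fx=4,fy=4,interpolation=cv2.INTER_CUBIC)
b=cv2.resize(t["pixels"][175:290,280:365][:,:,::-1],None,fx=4,fy=4,interpolation=cv2.INTER_CUBIC)
H=max(a.shape[0],b.shape[0]); c=np.zeros((H,a.shape[1]+b.shape[1],3),np.uint8); c[:a.shape[0],:a.shape[1]]=a; c[:b.shape[0],a.shape[1]:]=b
cv2.imwrite("pics/crop1.png",c)
n=t["pixels"][172:208,165:215][:,:,::-1]; m=d["pixels"][150:195,205:265][:,:,::-1]
n=cv2.resize(n,(600,432),interpolation=cv2.INTER_CUBIC); cv2.imwrite("pics/nut.png",n)
# red/yellow centroid
hsv=cv2.cvtColor(t["pixels"],cv2.COLOR_RGB2HSV).astype(int)
for y in range(176,202):
    for x in range(176,206):
        h,s,v=hsv[y,x]
        if (h<8 or h>172) and s>110: print("red",x,y,hsv[y,x],np.round(ray(t,[x,y],0.03)[0],4))
for nm,p in (("top",t),("side",d)):
  r=finder.trace("bracket",p)[0]["region"]; print(nm,r.sum())
E
```

```text
tcp px [[-10.1396328  309.60460907]] [[100.62947991 121.07350353]]
red 188 178 [  1 140 131] [0.6361 0.1523 0.03  ]
red 189 178 [  0 177 177] [0.636 0.149 0.03 ]
red 188 179 [  1 143 160] [0.6328 0.1524 0.03  ]
red 189 179 [  1 208 180] [0.6327 0.1491 0.03  ]
red 189 180 [  1 212 182] [0.6294 0.1491 0.03  ]
red 189 181 [  1 230 180] [0.6261 0.1492 0.03  ]
red 190 181 [  0 119 133] [0.626  0.1459 0.03  ]
red 189 182 [  1 179 124] [0.6228 0.1492 0.03  ]
top 8744Traceback (most recent call last):
  File "<stdin>", line 17, in <module>
IndexError: list index out of range
```

View pics/crop1.png

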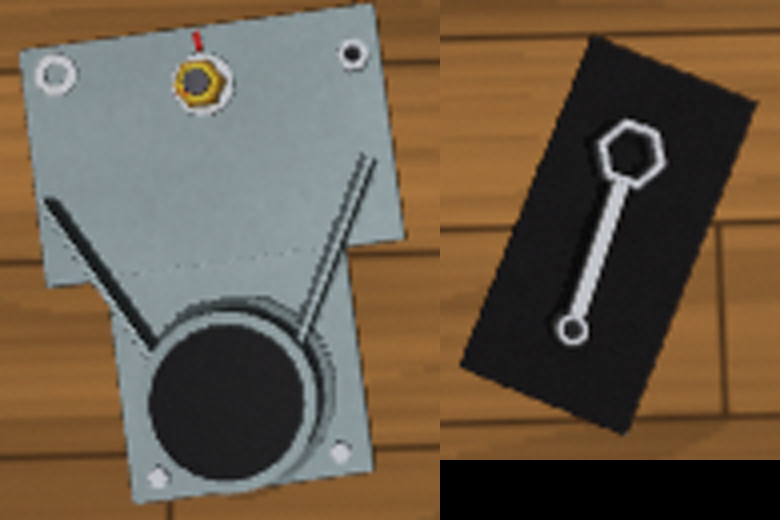

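View pics/nut.png

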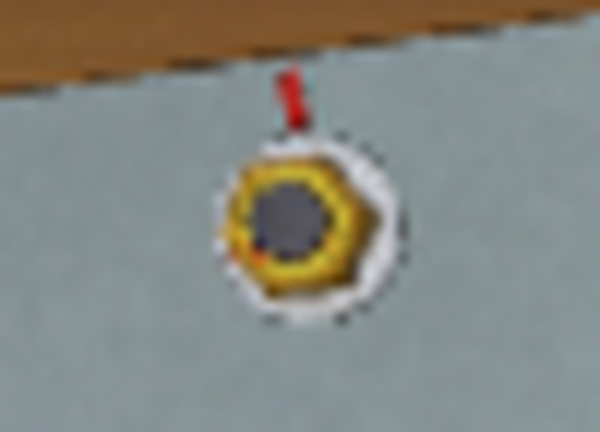

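Top view: the steel wrench lies on the mat, with its socket at (328,212) and tail at (313,258). The orange look-alike is at (428,232). The crop confirms that the steel one on the mat is the one meant. The nut is at (190,190), with its mark at the lower left, about 120° from the plate mark.

```bash
cat >> h.py <<'E'
def toolR(a): # tool down, tool x at world angle a (deg)
    c,s=np.cos(np.radians(a)),np.sin(np.radians(a))
    return R.from_matrix(np.array([[c,s,0],[s,-c,0],[0,0,-1]]))
def plan(wps,p0=None,a0=None,max_mm=50,max_deg=8.5):
    st=get_state(); p=np.array(st["eef_pos"]) if p0 is None else np.array(p0)
    r=R.from_rotvec(st["orientation"]) if a0 is None else toolR(a0)
    for w in wps:
        d=r.inv().apply(np.array(w[:3])-p); t=(r.inv()*toolR(w[3])).as_rotvec()/(2*np.pi)
        print("x %.4f y %.4f z %.4f wx %.4f wy %.4f wz %.4f"%(*d,*t))
def st():
    s=get_state(); m=R.from_rotvec(s["orientation"]).as_matrix()
    print("t %.2f"%s["clock"],"p",np.round(s["eef_pos"],4),"ang %.2f"%(np.degrees(np.arctan2(m[1,0],m[0,0]))%360),"down",np.round(m[:,2],3),"F",np.round(s["wrist_force"],1),"T",np.round(s["ft_torque"],2),"gap %.4f"%s["finger_gap"],"gf %.1f"%s["finger_force"],"q",np.round(s["q"],2))
    return s
E
python3 - <<'E'
from h import *
from scipy.optimize import minimize
t=snap("top"); st()
# bracket plate: mask silhouette fit of known outline at z=12mm using grey mask
hsv=cv2.cvtColor(t["pixels"],cv2.COLOR_RGB2HSV).astype(int)
reg=finder.trace("bracket",t)[0]["region"]
def fitmask(mask,draw,x0,steps):
    S=8
    def cost(v):
        x0_,y0_,x1_,y1_=box; im=np.zeros(((y1_-y0_)*S,(x1_-x0_)*S),np.uint8)
        for poly in draw(v):
            q=((proj(t,poly)+0.5-[x0_,y0_])*S).astype(np.int32); cv2.fillConvexPoly(im,cv2.convexHull(q),255)
        a=cv2.resize(im,(x1_-x0_,y1_-y0_),interpolation=cv2.INTER_AREA)/255.
        return ((a-mask[y0_:y1_,x0_:x1_])**2).sum()
    ys,xs=np.where(mask>0.3); box=(xs.min()-8,ys.min()-8,xs.max()+9,ys.max()+9)
    sim=np.array([x0]+[np.array(x0)+np.eye(3)[i]*steps[i] for i in range(3)])
    o=minimize(cost,x0,method="Nelder-Mead",options=dict(initial_simplex=sim,maxiter=200,xatol=1e-4)); return o.x,o.fun
def tf(v,pts):
    c,s=np.cos(v[2]),np.sin(v[2]); pts=np.array(pts,float); return np.c_[v[0]+c*pts[:,0]-s*pts[:,1],v[1]+s*pts[:,0]+c*pts[:,1],pts[:,2]]
def brk(v):
    rect=lambda a,b,w:[(x,y,z) for x in(a,b) for y in(-w,w) for z in(0,.012)]
    th=np.linspace(0,6.28,40); col=[(-.255+.078*np.cos(a),.078*np.sin(a),z) for a in th for z in(0,.087)]
    return [tf(v,rect(-.15,.05,.15)),tf(v,rect(-.335,-.145,.1)),tf(v,col)]
b,f=fitmask(reg.astype(float),brk,[.591,.149,.15],[.006,.006,.06]); print("bracket",b[:2].round(4),np.degrees(b[2]).round(2),f)
m=((hsv[:,:,0]>14)&(hsv[:,:,0]<32)&(hsv[:,:,1]>110)).astype(np.uint8); z=np.zeros_like(m); z[180:200,180:202]=m[180:200,180:202]
z=np.array(cv2.drawContours(np.zeros_like(z),[cv2.convexHull(np.argwhere(z)[:,::-1].reshape(-1,1,2).astype(np.int32))],-1,1,-1))
def nut(v):
    r=.018/np.cos(np.pi/6); return [tf(v,[(r*np.cos(a),r*np.sin(a),h) for a in np.radians(np.arange(30,390,60)) for h in(.017,.037)]+[((.0178)*np.cos(a),.0178*np.sin(a),.041) for a in np.radians(np.arange(30,390,60))])]
for y in (100,115,130,145): 
    n,f=fitmask(z.astype(float),nut,[.591,.149,np.radians(y)],[.004,.004,.12]); print("nut",n[:2].round(4),np.degrees(n[2]).round(1),round(f,2))
w=hsv; ys,xs=np.where((hsv[:,:,2]>120)&(hsv[:,:,1]<60)); k=(xs>295)&(xs<350)&(ys>195)&(ys<270)
pts=ray(t,np.c_[xs[k],ys[k]],.038)[:,:2]; c=pts.mean(0); e=np.linalg.svd(pts-c)[2][0]; print("wrench axis",c,np.degrees(np.arctan2(e[1],e[0])))
plan([(.50,.50,.22,160),(.58,.30,.22,160),(.60,.05,.2,160),(.55,-.15,.2,160),(.432,-.272,.15,160)])
E
```

```text
t 1.15 p [0.2614 0.6763 0.2018] ang 158.87 down [ 0. -0. -1.] F [ 0.1 -0.8  0. ] T [0.01 0.01 0.02] gap 0.0855 gf 0.0 q [-1.3   0.59  0.05  1.61 -0.03  0.94 -0.03]
bracket [0.5967 0.1478] 6.29 185.97313341022686
nut [0.5953 0.1496] 73.1 5.54
nut [0.5948 0.1495] 131.2 5.68
nut [0.5946 0.1493] 132.6 5.7
nut [0.5949 0.1493] 133.3 5.24
wrench axis [ 0.45414994 -0.28121009] 159.2911179012073
x -0.2862 y -0.0784 z -0.0182 wx 0.0000 wy -0.0000 wz -0.0031
x -0.4329 y -0.2361 z -0.0182 wx 0.0000 wy -0.0000 wz -0.0031
x -0.5416 y -0.4621 z 0.0018 wx 0.0000 wy -0.0000 wz -0.0031
x -0.5671 y -0.6667 z 0.0018 wx 0.0000 wy -0.0000 wz -0.0031
x -0.5010 y -0.8230 z 0.0518 wx 0.0000 wy -0.0000 wz -0.0031
```

>>> {"op": "play_rows", "data": {
  "steps": [
    {"gripper":-1,"x":-0.215,"y":-0.075},
    {"x":-0.215,"y":-0.075},
    {"x":-0.215,"y":-0.075},
    {"x":-0.215,"y":-0.075},
    {"x":-0.215,"y":-0.075}
  ]
}}

```text
schema error: expected keys gripper, x, y, z, wx, wy, wz
```

>>> {"op": "play_rows", "data": {
  "steps": [
    {"x":-0.18,"y":-0.15},
    {"x":-0.18,"y":-0.15},
    {"x":-0.18,"y":-0.15},
    {"x":-0.18,"y":-0.15},
    {"x":-0.18,"y":-0.15}
  ]
}}

```text
schema error: expected keys gripper, x, y, z, wx, wy, wz
```

>>> {"op": "play_rows", "data": {
  "steps": [
    {"x":-0.12,"y":-0.21},
    {"x":-0.12,"y":-0.21},
    {"x":-0.12,"y":-0.21},
    {"x":-0.12,"y":-0.21},
    {"x":-0.12,"y":-0.21}
  ]
}}

```text
schema error: expected keys gripper, x, y, z, wx, wy, wz
```

>>> {"op": "play_rows", "data": {
  "steps": [
    {"x":-0.04,"y":-0.235},
    {"x":-0.04,"y":-0.235},
    {"x":-0.04,"y":-0.235},
    {"x":-0.04,"y":-0.235},
    {"x":-0.04,"y":-0.235}
  ]
}}

```text
schema error: expected keys gripper, x, y, z, wx, wy, wz
```

>>> {"op": "play_rows", "data": {
  "steps": [
    {"x":0.054,"y":-0.153,"z":0.05},
    {"x":0.054,"y":-0.153,"z":0.05},
    {"x":0.054,"y":-0.153,"z":0.05},
    {"x":0.054,"y":-0.153,"z":0.05},
    {"x":0.054,"y":-0.153,"z":0.05}
  ]
}}

```text
schema error: expected keys gripper, x, y, z, wx, wy, wz
```

All keys are required, so I'll resend with full rows.

>>> {"op": "play_rows", "data": {
  "steps": [
    {"gripper":-1,"x":-0.215,"y":-0.075,"z":0,"wx":0,"wy":0,"wz":0},
    {"gripper":-1,"x":-0.215,"y":-0.075,"z":0,"wx":0,"wy":0,"wz":0},
    {"gripper":-1,"x":-0.215,"y":-0.075,"z":0,"wx":0,"wy":0,"wz":0},
    {"gripper":-1,"x":-0.215,"y":-0.075,"z":0,"wx":0,"wy":0,"wz":0},
    {"gripper":-1,"x":-0.215,"y":-0.075,"z":0,"wx":0,"wy":0,"wz":0}
  ]
}}

```text
clock: 1.7
eef_pos: [0.4401, 0.5239, 0.2021]
orientation: [0.585, 3.083, -0.003]
wrist_force: [0.1, -0.1, 0.3]
finger_gap: 0.0857
finger_force: 0.0
```

>>> {"op": "play_rows", "data": {
  "steps": [
    {"gripper":-1,"x":-0.18,"y":-0.15,"z":0,"wx":0,"wy":0,"wz":0},
    {"gripper":-1,"x":-0.18,"y":-0.15,"z":0,"wx":0,"wy":0,"wz":0},
    {"gripper":-1,"x":-0.18,"y":-0.15,"z":0,"wx":0,"wy":0,"wz":0},
    {"gripper":-1,"x":-0.18,"y":-0.15,"z":0,"wx":0,"wy":0,"wz":0},
    {"gripper":-1,"x":-0.18,"y":-0.15,"z":0,"wx":0,"wy":0,"wz":0}
  ]
}}

```text
clock: 2.2
eef_pos: [0.551, 0.3193, 0.2021]
orientation: [0.582, 3.085, -0.002]
wrist_force: [-0.3, 0.0, -0.6]
finger_gap: 0.0855
finger_force: 0.0
```

>>> {"op": "play_rows", "data": {
  "steps": [
    {"gripper":-1,"x":-0.12,"y":-0.21,"z":0,"wx":0,"wy":0,"wz":0},
    {"gripper":-1,"x":-0.12,"y":-0.21,"z":0,"wx":0,"wy":0,"wz":0},
    {"gripper":-1,"x":-0.12,"y":-0.21,"z":0,"wx":0,"wy":0,"wz":0},
    {"gripper":-1,"x":-0.12,"y":-0.21,"z":0,"wx":0,"wy":0,"wz":0},
    {"gripper":-1,"x":-0.12,"y":-0.21,"z":0,"wx":0,"wy":0,"wz":0}
  ]
}}

```text
clock: 2.7
eef_pos: [0.5852, 0.0814, 0.2021]
orientation: [0.579, 3.087, -0.001]
wrist_force: [-0.1, -0.7, 0.6]
finger_gap: 0.0854
finger_force: 0.0
```

>>> {"op": "play_rows", "data": {
  "steps": [
    {"gripper":-1,"x":-0.04,"y":-0.235,"z":0,"wx":0,"wy":0,"wz":0},
    {"gripper":-1,"x":-0.04,"y":-0.235,"z":0,"wx":0,"wy":0,"wz":0},
    {"gripper":-1,"x":-0.04,"y":-0.235,"z":0,"wx":0,"wy":0,"wz":0},
    {"gripper":-1,"x":-0.04,"y":-0.235,"z":0,"wx":0,"wy":0,"wz":0},
    {"gripper":-1,"x":-0.04,"y":-0.235,"z":0,"wx":0,"wy":0,"wz":0}
  ]
}}

```text
clock: 3.2
eef_pos: [0.5365, -0.1525, 0.2022]
orientation: [0.58, 3.087, -0.002]
wrist_force: [0.9, 0.3, -0.0]
finger_gap: 0.0852
finger_force: 0.0
```

>>> {"op": "play_rows", "data": {
  "steps": [
    {"gripper":-1,"x":0.054,"y":-0.153,"z":0.05,"wx":0,"wy":0,"wz":0},
    {"gripper":-1,"x":0.054,"y":-0.153,"z":0.05,"wx":0,"wy":0,"wz":0},
    {"gripper":-1,"x":0.054,"y":-0.153,"z":0.05,"wx":0,"wy":0,"wz":0},
    {"gripper":-1,"x":0.054,"y":-0.153,"z":0.05,"wx":0,"wy":0,"wz":0},
    {"gripper":-1,"x":0.054,"y":-0.153,"z":0.05,"wx":0,"wy":0,"wz":0}
  ]
}}

```text
clock: 3.7
eef_pos: [0.4284, -0.2749, 0.1512]
orientation: [-0.587, -3.083, 0.001]
wrist_force: [-0.1, -1.3, 0.7]
finger_gap: 0.0854
finger_force: 0.0
```

```bash
python3 - <<'E'
from h import *
st(); plan([(.4325,-.273,.012,159.6)])
E
```

```text
t 3.70 p [ 0.4284 -0.2749  0.1512] ang 158.45 down [-0.003 -0.    -1.   ] F [-0.1 -1.3  0.7] T [ 0.   -0.    0.03] gap 0.0854 gf 0.0 q [ 0.37  0.4   0.14  2.14 -0.09  0.61  1.77]
x -0.0035 y 0.0034 z 0.1392 wx -0.0002 wy -0.0004 wz -0.0032
```

>>> {"op": "play_rows", "data": {
  "steps": [
    {"gripper":-1,"x":-0.0035,"y":0.0034,"z":0.07,"wx":0,"wy":0,"wz":-0.003},
    {"gripper":-1,"x":-0.0035,"y":0.0034,"z":0.11,"wx":0,"wy":0,"wz":-0.003},
    {"gripper":-1,"x":-0.0035,"y":0.0034,"z":0.139,"wx":0,"wy":0,"wz":-0.003},
    {"gripper":-1,"x":-0.0035,"y":0.0034,"z":0.139,"wx":0,"wy":0,"wz":-0.003},
    {"gripper":-0.3,"x":-0.0035,"y":0.0034,"z":0.139,"wx":0,"wy":0,"wz":-0.003}
  ],
  "force": 30
}}

```text
clock: 4.2
eef_pos: [0.4377, -0.2693, 0.0131]
orientation: [0.544, 3.094, 0.001]
wrist_force: [-0.1, 0.1, 0.4]
finger_gap: 0.0733
finger_force: 0.0
```

>>> {"op": "play_rows", "data": {
  "steps": [
    {"gripper":1,"x":0,"y":0,"z":0,"wx":0,"wy":0,"wz":0},
    {"gripper":1,"x":0,"y":0,"z":0,"wx":0,"wy":0,"wz":0},
    {"gripper":1,"x":0,"y":0,"z":0,"wx":0,"wy":0,"wz":0},
    {"gripper":1,"x":0,"y":0,"z":0,"wx":0,"wy":0,"wz":0},
    {"gripper":1,"x":0,"y":0,"z":0,"wx":0,"wy":0,"wz":0}
  ],
  "force": 90
}}

```text
clock: 4.7
eef_pos: [0.4368, -0.2703, 0.0135]
orientation: [0.547, 3.092, -0.001]
wrist_force: [-0.3, 0.3, -0.8]
finger_gap: 0.0002
finger_force: 0.0
```

```bash
python3 - <<'E'
from h import *
st()
E
```

```text
t 4.70 p [ 0.4368 -0.2703  0.0135] ang 159.95 down [ 0.001 -0.001 -1.   ] F [-0.3  0.3 -0.8] T [ 0.01  0.02 -0.01] gap 0.0002 gf 0.0 q [ 0.42  0.64  0.07  2.2  -0.14  0.3   1.82]
```

The fingers closed on nothing, so I'll look.

```bash
python3 - <<'E'
from h import *
t=snap("top"); d=snap("side")
a=cv2.resize(t["pixels"][170:300,270:380][:,:,::-1],(440,520)); b=cv2.resize(d["pixels"][170:300,210:330][:,:,::-1],None,fx=3,fy=4)[:520]
cv2.imwrite("pics/c2.png",np.hstack([a,b]))
print(proj(t,[get_state()["eef_pos"]]),proj(d,[get_state()["eef_pos"]]))
for n in ["wrench","wrench_handle","wrench_tail"]:
    for nm,p in (("top",t),("side",d)):
        print(n,nm,[(np.round(r["location"],3).tolist(),round(r["conf"],2)) for r in finder.pinpoint(n,p)])
E
```

```text
[[317.32867178 235.51026116]] [[263.14340486 234.22716782]]
wrench top [([0.439, -0.626, -0.001], 0.95), ([0.503, -0.302, 0.006], 0.52)]
wrench side [([0.439, -0.628, -0.004], 0.66), ([0.509, -0.305, 0.006], 0.56)]
wrench_handle top [([0.401, -0.555, 0.026], 0.91), ([0.434, -0.269, 0.03], 0.61)]
wrench_handle side [([0.432, -0.275, 0.032], 0.7), ([0.4, -0.554, 0.027], 0.56)]
wrench_tail top [([0.372, -0.491, 0.0], 0.83), ([0.368, -0.25, 0.003], 0.63), ([0.784, 0.095, -0.001], 0.56), ([0.502, -0.301, 0.009], 0.42)]
wrench_tail side [([0.364, -0.25, 0.002], 0.75), ([0.367, -0.495, -0.004], 0.73), ([0.783, 0.096, 0.0], 0.57)]
```

View pics/c2.png

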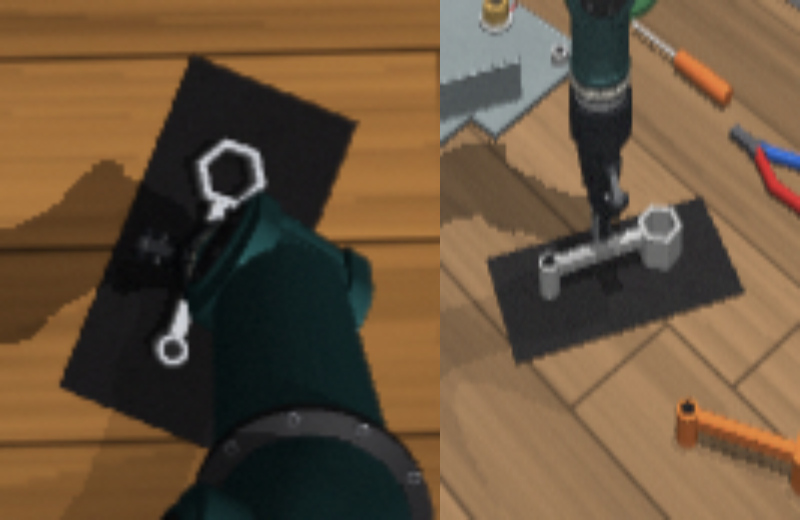

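```bash
python3 - <<'E'
from h import *
d=snap("side"); save(d,"c3.png",(235,200,295,250),10); st()
E
```

```text
t 5.15 p [ 0.4364 -0.2701  0.0127] ang 159.95 down [-0.  0. -1.] F [0.4 0.7 0.7] T [-0.02 -0.   -0.04] gap 0.0001 gf 0.0 q [ 0.42  0.64  0.07  2.2  -0.14  0.3   1.82]
```

View pics/c3.png

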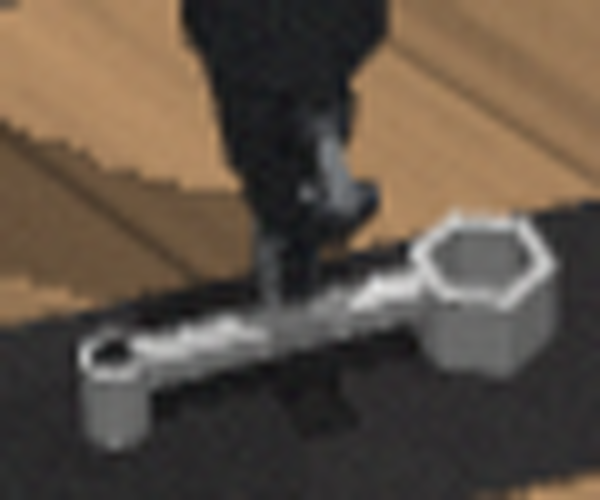

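>>> {"op": "play_rows", "data": {
  "steps": [
    {"gripper":1,"x":0,"y":0,"z":-0.01,"wx":0,"wy":0,"wz":0},
    {"gripper":1,"x":0,"y":0,"z":-0.02,"wx":0,"wy":0,"wz":0},
    {"gripper":1,"x":0,"y":0,"z":-0.03,"wx":0,"wy":0,"wz":0},
    {"gripper":1,"x":0,"y":0,"z":-0.03,"wx":0,"wy":0,"wz":0}
  ]
}}

```text
clock: 5.55
eef_pos: [0.4377, -0.2708, 0.0447]
orientation: [0.546, 3.09, -0.002]
wrist_force: [0.3, 0.2, 0.5]
finger_gap: -0.0003
finger_force: 0.0
```

```bash
python3 - <<'E'
from h import *
st()
d=snap("side"); t=snap("top"); st()
for n in ["wrench","wrench_handle","wrench_tail"]:
    for nm,p in (("top",t),("side",d)):
        print(n,nm,[(np.round(r["location"],3).tolist(),round(r["conf"],2)) for r in finder.pinpoint(n,p)])
save(d,"c4.png",(225,180,305,250),8)
E
```

```text
t 5.55 p [ 0.4377 -0.2708  0.0447] ang 159.95 down [ 0.003 -0.002 -1.   ] F [0.3 0.2 0.5] T [-0.05  0.03 -0.03] gap -0.0003 gf 0.0 q [ 0.4   0.58  0.08  2.19 -0.13  0.37  1.82]
t 5.65 p [ 0.4369 -0.2703  0.0435] ang 159.96 down [ 0.001 -0.001 -1.   ] F [ 0.1 -0.6  0.6] T [-0.03  0.03  0.04] gap 0.0002 gf 0.0 q [ 0.4   0.59  0.08  2.19 -0.13  0.37  1.82]
wrench top [([0.441, -0.624, 0.001], 0.84), ([0.504, -0.3, 0.008], 0.79)]
wrench side [([0.507, -0.306, 0.006], 0.85), ([0.436, -0.628, -0.002], 0.79)]
wrench_handle top [([0.436, -0.268, 0.032], 0.86), ([0.401, -0.552, 0.024], 0.65)]
wrench_handle side [([0.433, -0.275, 0.029], 0.97), ([0.402, -0.556, 0.029], 0.74), ([0.608, 0.267, 0.01], 0.35)]
wrench_tail top [([0.368, -0.495, 0.001], 0.92), ([0.368, -0.251, 0.002], 0.6), ([0.592, 0.15, -0.001], 0.2)]
wrench_tail side [([0.366, -0.25, 0.004], 0.74), ([0.368, -0.495, -0.001], 0.63)]
```

View pics/c4.png

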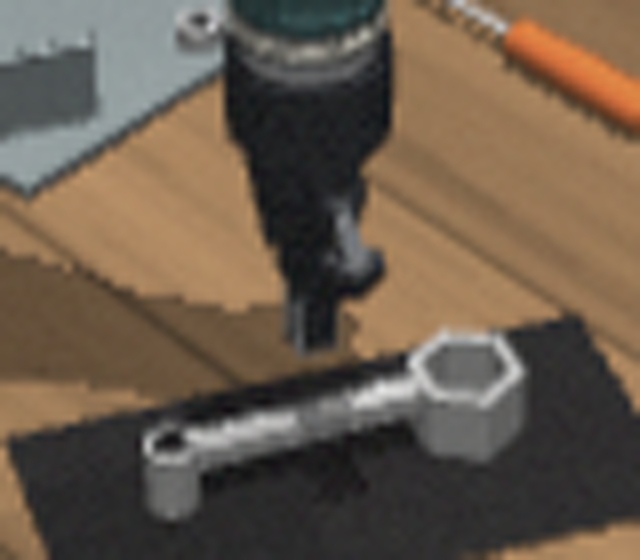

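```bash
python3 - <<'E'
from h import *
d=snap("side"); p=get_state()["eef_pos"]
print(proj(d,[p,p-[0,0,.01],p+[0,0,.019],[.432,-.272,.039],[.4325,-.2745,.039],[.366,-.25,.04]]), ray(d,[263.7,223.7],.0435), ray(d,[263.7,223.7],.0565))
Rm=cv2.Rodrigues(np.array(d["rvec"]))[0]; print("cam",-Rm.T@np.array(d["tvec"]))
r=[x for x in finder.trace("wrench",d)]
for x in r[:2]:
    ys,xs=np.where(x["region"]); print(x["conf"],xs.min(),xs.max(),ys.min(),ys.max())
    g=d["pixels"].astype(int)
# bar rows near column 262..272
    for c in (255,260,265,270,275,280):
        k=np.where(x["region"][:,c])[0]; print(c,k.min() if len(k) else None,k.max() if len(k) else None)
E
```

```text
[[263.01147169 228.4334488 ]
 [263.02927671 230.42007273]
 [262.97729152 224.61974282]
 [262.52556675 229.88793773]
 [263.06244391 230.15255484]
 [245.45679943 234.62601338]] [[ 0.45590086 -0.25201282  0.0435    ]] [[ 0.4457676  -0.26345212  0.0565    ]]
cam [-0.39608317 -1.2138066   1.13651363]
0.68 242 290 222 244
255 232 237
260 231 235
265 230 234
270 228 233
275 226 233
280 223 236
0.59 289 344 270 296
255 None None
260 None None
265 None None
270 None None
275 None None
280 None None
```

The shut fingertips sit at about (263.7,223.7) in the side view. The reported TCP projects to (263,228.4), so the tips are about 2 cm higher than reported. I'll open, go lower in steps and watch the force.

>>> {"op": "play_rows", "data": {
  "steps": [
    {"gripper":-1,"x":0.002,"y":-0.005,"z":0,"wx":0,"wy":0,"wz":0},
    {"gripper":-1,"x":0.002,"y":-0.005,"z":0,"wx":0,"wy":0,"wz":0},
    {"gripper":-1,"x":0.002,"y":-0.005,"z":0,"wx":0,"wy":0,"wz":0},
    {"gripper":-1,"x":0.002,"y":-0.005,"z":0.03,"wx":0,"wy":0,"wz":0},
    {"gripper":-1,"x":0.002,"y":-0.005,"z":0.03,"wx":0,"wy":0,"wz":0}
  ],
  "force": 30
}}

```text
clock: 6.55
eef_pos: [0.4314, -0.273, 0.0109]
orientation: [-0.546, -3.089, -0.003]
wrist_force: [-0.2, -0.1, 0.3]
finger_gap: 0.072
finger_force: 0.0
```

>>> {"op": "play_rows", "data": {
  "steps": [
    {"gripper":-1,"x":0,"y":0,"z":0.01,"wx":0,"wy":0,"wz":0},
    {"gripper":-1,"x":0,"y":0,"z":0.015,"wx":0,"wy":0,"wz":0},
    {"gripper":-1,"x":0,"y":0,"z":0.015,"wx":0,"wy":0,"wz":0}
  ]
}}

```text
clock: 6.85
eef_pos: [0.4328, -0.274, -0.0024]
orientation: [-0.547, -3.093, -0.0]
wrist_force: [-0.1, -1.0, 0.2]
finger_gap: 0.0852
finger_force: 0.0
```

```bash
python3 - <<'E'
from h import *
st(); d=snap("side"); save(d,"c5.png",(225,180,305,250),8); st()
E
```

```text
t 6.85 p [ 0.4328 -0.274  -0.0024] ang 159.96 down [-0.  0. -1.] F [-0.1 -1.   0.2] T [-0.01 -0.05 -0.02] gap 0.0852 gf 0.0 q [ 0.43  0.67  0.06  2.21 -0.14  0.27  1.83]
t 6.90 p [ 0.4329 -0.2741 -0.0021] ang 159.95 down [-0.  0. -1.] F [-0.   0.4  0.2] T [-0.07  0.02 -0.01] gap 0.0857 gf 0.0 q [ 0.43  0.67  0.06  2.21 -0.14  0.27  1.83]
```

View pics/c5.png

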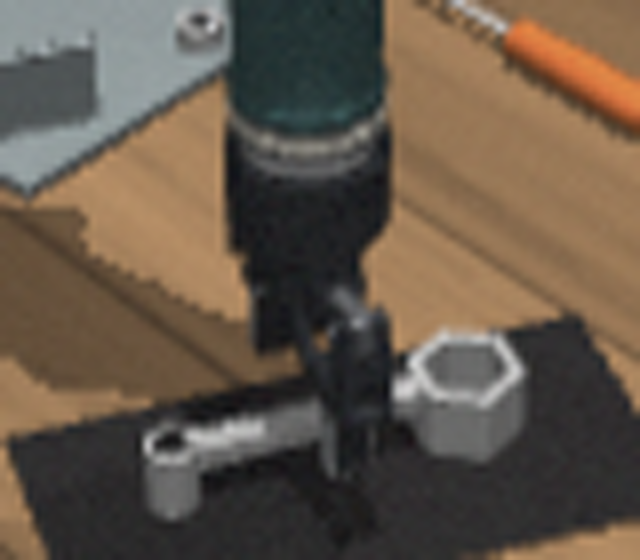

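Fingers straddle the bar now, with the near finger at crop (350,440). I'll go 8 mm lower and close.

>>> {"op": "play_rows", "data": {
  "steps": [
    {"gripper":-1,"x":0,"y":0,"z":0.008,"wx":0,"wy":0,"wz":0},
    {"gripper":0.2,"x":0,"y":0,"z":0.008,"wx":0,"wy":0,"wz":0},
    {"gripper":0.2,"x":0,"y":0,"z":0.008,"wx":0,"wy":0,"wz":0},
    {"gripper":0.2,"x":0,"y":0,"z":0.008,"wx":0,"wy":0,"wz":0}
  ],
  "force": 30
}}

```text
clock: 7.3
eef_pos: [0.433, -0.2742, -0.0101]
orientation: [0.547, 3.093, -0.0]
wrist_force: [-0.4, -0.7, 0.3]
finger_gap: 0.0438
finger_force: 0.0
```

>>> {"op": "play_rows", "data": {
  "steps": [
    {"gripper":1,"x":0,"y":0,"z":0,"wx":0,"wy":0,"wz":0},
    {"gripper":1,"x":0,"y":0,"z":0,"wx":0,"wy":0,"wz":0},
    {"gripper":1,"x":0,"y":0,"z":0,"wx":0,"wy":0,"wz":0},
    {"gripper":1,"x":0,"y":0,"z":0,"wx":0,"wy":0,"wz":0}
  ],
  "force": 60
}}

```text
clock: 7.7
eef_pos: [0.4331, -0.2741, -0.0099]
orientation: [0.547, 3.093, 0.0]
wrist_force: [-0.3, 0.0, 5.7]
finger_gap: 0.0123
finger_force: 59.6
```

```bash
python3 - <<'E'
from h import *
st()
E
```

```text
t 7.70 p [ 0.4331 -0.2741 -0.0099] ang 159.94 down [ 0.  0. -1.] F [-0.3  0.   5.7] T [ 0.17  0.06 -0.13] gap 0.0123 gf 59.6 q [ 0.44  0.69  0.05  2.21 -0.14  0.25  1.83]
```

Gripped (59.6 N). I'll raise the grip, lift, and carry toward the nut.

>>> {"op": "play_rows", "data": {
  "steps": [
    {"gripper":1,"x":0,"y":0,"z":0,"wx":0,"wy":0,"wz":0},
    {"gripper":1,"x":0,"y":0,"z":-0.02,"wx":0,"wy":0,"wz":0},
    {"gripper":1,"x":0,"y":0,"z":-0.06,"wx":0,"wy":0,"wz":0},
    {"gripper":1,"x":0,"y":0,"z":-0.1,"wx":0,"wy":0,"wz":0},
    {"gripper":1,"x":0,"y":0,"z":-0.116,"wx":0,"wy":0,"wz":0}
  ],
  "force": 100
}}

```text
clock: 8.2
eef_pos: [0.4337, -0.2748, 0.1082]
orientation: [0.546, 3.09, -0.002]
wrist_force: [0.9, -0.1, -4.3]
finger_gap: 0.0118
finger_force: 98.6
```

```bash
python3 - <<'E'
from h import *
a=191; u=np.array([np.cos(np.radians(a)),np.sin(np.radians(a))]); g=np.array([.595,.1494])+.0796*u
s=st(); p=s["eef_pos"]; m=(p[:2]+g)/2
plan([(*m,.106,176),(*g,.106,191)])
E
```

```text
t 8.20 p [ 0.4337 -0.2748  0.1082] ang 159.96 down [ 0.003 -0.002 -1.   ] F [ 0.9 -0.1 -4.3] T [-0.01 -0.06  0.02] gap 0.0118 gf 98.6 q [ 0.39  0.47  0.12  2.16 -0.11  0.51  1.81]
x 0.0310 y 0.2064 z 0.0020 wx -0.0002 wy 0.0005 wz -0.0446
x 0.0621 y 0.4127 z 0.0017 wx -0.0003 wy 0.0005 wz -0.0862
```

>>> {"op": "play_rows", "data": {
  "steps": [
    {"gripper":1,"x":0.031,"y":0.206,"z":0,"wx":0,"wy":0,"wz":-0.043},
    {"gripper":1,"x":0.031,"y":0.206,"z":0,"wx":0,"wy":0,"wz":-0.043},
    {"gripper":1,"x":0.031,"y":0.206,"z":0,"wx":0,"wy":0,"wz":-0.043},
    {"gripper":1,"x":0.031,"y":0.206,"z":0,"wx":0,"wy":0,"wz":-0.043},
    {"gripper":1,"x":0.031,"y":0.206,"z":0,"wx":0,"wy":0,"wz":-0.043}
  ]
}}

```text
clock: 8.7
eef_pos: [0.4751, -0.062, 0.1052]
orientation: [-0.106, -3.139, -0.006]
wrist_force: [-0.6, -0.9, -5.1]
finger_gap: 0.0116
finger_force: 98.8
```

>>> {"op": "play_rows", "data": {
  "steps": [
    {"gripper":1,"x":-0.025,"y":0.207,"z":0,"wx":0,"wy":0,"wz":-0.043},
    {"gripper":1,"x":-0.025,"y":0.207,"z":0,"wx":0,"wy":0,"wz":-0.043},
    {"gripper":1,"x":-0.025,"y":0.207,"z":0,"wx":0,"wy":0,"wz":-0.043},
    {"gripper":1,"x":-0.025,"y":0.207,"z":0,"wx":0,"wy":0,"wz":-0.043},
    {"gripper":1,"x":-0.025,"y":0.207,"z":0,"wx":0,"wy":0,"wz":-0.043}
  ]
}}

```text
clock: 9.2
eef_pos: [0.5171, 0.1433, 0.1055]
orientation: [-0.315, 3.123, 0.008]
wrist_force: [0.7, 0.2, -4.4]
finger_gap: 0.0117
finger_force: 99.2
```

```bash
python3 - <<'E'
from h import *
t=snap("top"); d=snap("side"); s=st()
for n in ["wrench","wrench_tail","nut_top"]:
    for nm,p in (("top",t),("side",d)):
        print(n,nm,[(np.round(r["location"],4).tolist(),round(r["conf"],2)) for r in finder.pinpoint(n,p) if r["location"][1]>-.1])
a=cv2.resize(t["pixels"][160:250,150:250][:,:,::-1],None,fx=4,fy=4,interpolation=cv2.INTER_CUBIC); b=cv2.resize(d["pixels"][110:200,180:280][:,:,::-1],None,fx=4,fy=4,interpolation=cv2.INTER_CUBIC)
cv2.imwrite("pics/c6.png",np.hstack([a,b]))
E
```

```text
t 9.30 p [0.5154 0.1371 0.1051] ang 191.23 down [-0.001  0.001 -1.   ] F [ 0.3 -0.6 -4.9] T [-0.07  0.04 -0.06] gap 0.0117 gf 99.1 q [-0.35  0.49  0.01  2.12 -0.01  0.53  1.44]
wrench top [([0.5895, 0.1599, 0.1234], 0.68)]
wrench side [([0.5937, 0.155, 0.117], 0.62), ([0.6162, 0.0203, 0.0103], 0.28)]
wrench_tail top [([0.4494, 0.1288, 0.1206], 0.76)]
wrench_tail side [([0.4443, 0.127, 0.1205], 0.69)]
nut_top top [([0.5932, 0.1513, 0.0372], 0.4)]
nut_top side [([0.3777, 0.4729, -0.003], 0.63), ([0.595, 0.1534, 0.0446], 0.47)]
```

View pics/c6.png

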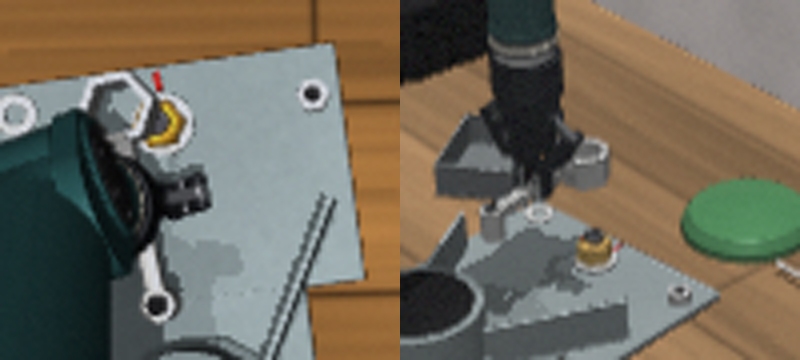

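The wrench is held level, with its socket left of the nut at (115,110) in the crop and still settling. I'll measure it settled and lower it close above the nut.

```bash
python3 - <<'E'
from h import *
st(); plan([(.5158,.1348,.046,191)])
E
```

```text
t 9.60 p [0.5153 0.1318 0.1056] ang 190.71 down [-0.001 -0.001 -1.   ] F [-0.9  0.5 -2.6] T [ 0.01 -0.02  0.01] gap 0.0116 gf 99.1 q [-0.35  0.49  0.02  2.12 -0.01  0.53  1.44]
x -0.0011 y 0.0029 z 0.0596 wx -0.0002 wy -0.0002 wz -0.0008
```

>>> {"op": "play_rows", "data": {
  "steps": [
    {"gripper":1,"x":-0.001,"y":-0.003,"z":0.03,"wx":0,"wy":0,"wz":-0.001},
    {"gripper":1,"x":-0.001,"y":-0.003,"z":0.06,"wx":0,"wy":0,"wz":-0.001},
    {"gripper":1,"x":-0.001,"y":-0.003,"z":0.06,"wx":0,"wy":0,"wz":-0.001},
    {"gripper":1,"x":-0.001,"y":-0.003,"z":0.06,"wx":0,"wy":0,"wz":-0.001}
  ]
}}

```text
clock: 10.0
eef_pos: [0.517, 0.1306, 0.0458]
orientation: [0.306, -3.125, 0.001]
wrist_force: [-0.0, 0.8, -4.0]
finger_gap: 0.0117
finger_force: 98.9
```

```bash
cat > m.py <<'E'
from h import *
t=snap("top"); d=snap("side"); s=st(); p=np.array(s["eef_pos"])
for nm,c in (("top",t),("side",d)):
    o={}
    for n in ["wrench","wrench_tail","nut_top","wrench_handle"]:
        o[n]=[(np.round(r["location"],4).tolist(),round(r["conf"],2)) for r in finder.pinpoint(n,c) if np.hypot(r["location"][0]-.52,r["location"][1]-.14)<.12]
    print(nm,o)
E
python3 m.py
```

```text
t 10.10 p [0.5185 0.1315 0.047 ] ang 191.22 down [ 0.002  0.001 -1.   ] F [-0.2  0.  -4.1] T [ 0.02 -0.06  0.02] gap 0.0122 gf 99.0 q [-0.34  0.59  0.01  2.14 -0.01  0.4   1.44]
top {'wrench': [([0.5895, 0.1451, 0.0649], 0.59)], 'wrench_tail': [([0.4495, 0.1159, 0.0566], 0.53)], 'nut_top': [([0.5881, 0.1503, 0.0404], 0.43)], 'wrench_handle': [([0.5155, 0.1371, 0.0861], 0.48)]}
side {'wrench': [([0.5986, 0.145, 0.0589], 0.79)], 'wrench_tail': [([0.4456, 0.1153, 0.0621], 0.68), ([0.5933, 0.151, 0.0423], 0.16)], 'nut_top': [([0.5899, 0.1457, 0.046], 0.41)], 'wrench_handle': [([0.5148, 0.132, 0.0873], 0.53)]}
```

>>> {"op": "play_rows", "data": {
  "steps": [
    {"gripper":1,"x":0.0024,"y":0.0033,"z":0.005,"wx":0,"wy":0,"wz":0},
    {"gripper":1,"x":0.0024,"y":0.0033,"z":0.014,"wx":0,"wy":0,"wz":0},
    {"gripper":1,"x":0.0024,"y":0.0033,"z":0.014,"wx":0,"wy":0,"wz":0}
  ]
}}

```text
clock: 10.8
eef_pos: [0.513, 0.1344, 0.0304]
orientation: [0.309, -3.123, 0.001]
wrist_force: [-0.3, -0.1, -4.2]
finger_gap: 0.0115
finger_force: 99.0
```

>>> {"op": "play_rows", "data": {
  "steps": [
    {"gripper":1,"x":0,"y":0,"z":0.004,"wx":0,"wy":0,"wz":0},
    {"gripper":1,"x":0,"y":0,"z":0.006,"wx":0,"wy":0,"wz":0},
    {"gripper":1,"x":0,"y":0,"z":0.006,"wx":0,"wy":0,"wz":0}
  ]
}}

```text
clock: 11.1
eef_pos: [0.5144, 0.1342, 0.0255]
orientation: [0.308, -3.126, 0.0]
wrist_force: [1.1, 0.2, -4.6]
finger_gap: 0.0118
finger_force: 99.1
```

```bash
python3 -c "
from h import *
st()"
```

```text
t 11.10 p [0.5144 0.1342 0.0255] ang 191.25 down [-0. -0. -1.] F [ 1.1  0.2 -4.6] T [-0.03 -0.02 -0.04] gap 0.0118 gf 99.1 q [-0.35  0.63  0.01  2.15 -0.01  0.36  1.44]
```

>>> {"op": "play_rows", "data": {
  "steps": [
    {"gripper":1,"x":0,"y":0,"z":0.002,"wx":0,"wy":0,"wz":0},
    {"gripper":1,"x":0,"y":0,"z":0.004,"wx":0,"wy":0,"wz":0},
    {"gripper":1,"x":0,"y":0,"z":0.004,"wx":0,"wy":0,"wz":0}
  ]
}}

```text
clock: 11.4
eef_pos: [0.5149, 0.1338, 0.0218]
orientation: [-0.306, 3.126, -0.001]
wrist_force: [1.7, -2.7, -5.1]
finger_gap: 0.0115
finger_force: 99.0
```

```bash
python3 -c "
from h import *
st()"
```

```text
t 11.40 p [0.5149 0.1338 0.0218] ang 191.20 down [ 0.001 -0.    -1.   ] F [ 1.7 -2.7 -5.1] T [-0.34 -0.15 -0.16] gap 0.0115 gf 99.0 q [-0.35  0.64  0.01  2.16 -0.01  0.35  1.44]
```

>>> {"op": "play_rows", "data": {
  "steps": [
    {"gripper":1,"x":-0.0003,"y":-0.001,"z":0,"wx":0,"wy":0,"wz":0},
    {"gripper":1,"x":-0.0003,"y":-0.001,"z":0.003,"wx":0,"wy":0,"wz":0},
    {"gripper":1,"x":-0.0003,"y":-0.001,"z":0.005,"wx":0,"wy":0,"wz":0},
    {"gripper":1,"x":-0.0003,"y":-0.001,"z":0.005,"wx":0,"wy":0,"wz":0}
  ]
}}

```text
clock: 11.8
eef_pos: [0.5149, 0.1334, 0.0165]
orientation: [0.308, -3.126, 0.0]
wrist_force: [0.6, -0.9, -4.5]
finger_gap: 0.0114
finger_force: 99.2
```

```bash
python3 -c "
from h import *
st()"
```

```text
t 11.80 p [0.5149 0.1334 0.0165] ang 191.26 down [-0. -0. -1.] F [ 0.6 -0.9 -4.5] T [-0.17 -0.13 -0.09] gap 0.0114 gf 99.2 q [-0.34  0.65  0.01  2.16 -0.01  0.34  1.44]
```

>>> {"op": "play_rows", "data": {
  "steps": [
    {"gripper":1,"x":-0.0002,"y":-0.0003,"z":0.005,"wx":0,"wy":0,"wz":0},
    {"gripper":1,"x":-0.0002,"y":-0.0003,"z":0.01,"wx":0,"wy":0,"wz":0},
    {"gripper":1,"x":-0.0002,"y":-0.0003,"z":0.012,"wx":0,"wy":0,"wz":0},
    {"gripper":1,"x":-0.0002,"y":-0.0003,"z":0.012,"wx":0,"wy":0,"wz":0}
  ]
}}

```text
clock: 12.2
eef_pos: [0.5149, 0.1333, 0.0043]
orientation: [0.309, -3.126, 0.0]
wrist_force: [-0.3, -0.7, -3.9]
finger_gap: 0.0115
finger_force: 99.1
```

```bash
python3 -c "
from h import *
st()"
```

```text
t 12.20 p [0.5149 0.1333 0.0043] ang 191.28 down [-0.001 -0.    -1.   ] F [-0.3 -0.7 -3.9] T [-0.15 -0.03 -0.02] gap 0.0115 gf 99.1 q [-0.34  0.67  0.01  2.16 -0.01  0.32  1.44]
```

Seated. Stroke 1 now, clockwise, in arcs about the nut axis with a radius of 79 mm.

>>> {"op": "play_rows", "data": {
  "steps": [
    {"gripper":1,"x":-0.0002,"y":0.0055,"z":0,"wx":0,"wy":0,"wz":0.0111},
    {"gripper":1,"x":-0.0008,"y":0.011,"z":0,"wx":0,"wy":0,"wz":0.0222},
    {"gripper":1,"x":-0.0017,"y":0.0164,"z":0,"wx":0,"wy":0,"wz":0.0333},
    {"gripper":1,"x":-0.0031,"y":0.0218,"z":0,"wx":0,"wy":0,"wz":0.0444},
    {"gripper":1,"x":-0.0048,"y":0.027,"z":0,"wx":0,"wy":0,"wz":0.0556}
  ],
  "force": 110
}}

```text
clock: 12.7
eef_pos: [0.5145, 0.1601, 0.0047]
orientation: [-0.24, -3.132, 0.002]
wrist_force: [0.1, -2.7, -4.8]
finger_gap: 0.0113
finger_force: 109.2
```

```bash
cat >> h.py <<'E'
def tq(nut=None,r=.079):
    s=st(); m=R.from_rotvec(s["orientation"]).as_matrix(); ax=m[:,0]; n=np.array(s["eef_pos"])-r*ax
    F=np.array(s["wrist_force"]); T=np.array(s["ft_torque"]); rr=r*ax
    print("nut est",np.round(n[:2],4),"tau_z on tool about nut %.2f (twist %.2f), radial F %.1f, tang F %.1f"%(T[2]+rr[0]*F[1]-rr[1]*F[0],T[2],F@ax,F@m[:,1]))
E
python3 -c "
from h import *
tq()"
```

```text
t 12.70 p [0.5145 0.1601 0.0047] ang 171.22 down [-0.    -0.001 -1.   ] F [ 0.1 -2.7 -4.8] T [-0.47 -0.12  0.37] gap 0.0113 gf 109.2 q [-0.45  0.67  0.09  2.15 -0.17  0.33  1.2 ]
nut est [0.5925 0.1481] tau_z on tool about nut 0.58 (twist 0.37), radial F -0.5, tang F -2.6
```

>>> {"op": "play_rows", "data": {
  "steps": [
    {"gripper":1,"x":-0.0002,"y":0.0055,"z":0,"wx":0,"wy":0,"wz":0.0111},
    {"gripper":1,"x":-0.0008,"y":0.011,"z":0,"wx":0,"wy":0,"wz":0.0222},
    {"gripper":1,"x":-0.0017,"y":0.0164,"z":0,"wx":0,"wy":0,"wz":0.0333},
    {"gripper":1,"x":-0.0031,"y":0.0218,"z":0,"wx":0,"wy":0,"wz":0.0444},
    {"gripper":1,"x":-0.0037,"y":0.0238,"z":0,"wx":0,"wy":0,"wz":0.0486}
  ]
}}

```text
clock: 13.2
eef_pos: [0.5217, 0.1834, 0.0047]
orientation: [-0.712, -3.06, 0.002]
wrist_force: [0.7, -1.8, -4.5]
finger_gap: 0.0118
finger_force: 109.2
```

```bash
python3 -c "
from h import *
tq()"
```

```text
t 13.20 p [0.5217 0.1834 0.0047] ang 153.82 down [-0.    -0.001 -1.   ] F [ 0.7 -1.8 -4.5] T [-0.39 -0.06  0.44] gap 0.0118 gf 109.2 q [-0.54  0.69  0.16  2.12 -0.3   0.36  0.99]
nut est [0.5926 0.1485] tau_z on tool about nut 0.55 (twist 0.44), radial F -1.4, tang F -1.4
```

>>> {"op": "play_rows", "data": {
  "steps": [
    {"gripper":1,"x":-0.0002,"y":-0.0055,"z":0,"wx":0,"wy":0,"wz":-0.0111},
    {"gripper":1,"x":-0.0004,"y":-0.0083,"z":0,"wx":0,"wy":0,"wz":-0.0167},
    {"gripper":1,"x":-0.0004,"y":-0.0083,"z":0,"wx":0,"wy":0,"wz":-0.0167}
  ]
}}

```text
clock: 13.5
eef_pos: [0.5182, 0.1759, 0.0048]
orientation: [-0.552, -3.092, -0.001]
wrist_force: [0.2, 0.4, -4.4]
finger_gap: 0.0111
finger_force: 109.1
```

```bash
python3 -c "
from h import *
tq()"
```

```text
t 13.50 p [0.5182 0.1759 0.0048] ang 159.75 down [-0.     0.001 -1.   ] F [ 0.2  0.4 -4.4] T [-0.    0.02 -0.04] gap 0.0111 gf 109.1 q [-0.51  0.68  0.14  2.13 -0.26  0.34  1.06]
nut est [0.5923 0.1486] tau_z on tool about nut -0.07 (twist -0.04), radial F -0.0, tang F 0.4
```

>>> {"op": "play_rows", "data": {
  "steps": [
    {"gripper":1,"x":0,"y":0,"z":-0.01,"wx":0,"wy":0,"wz":0},
    {"gripper":1,"x":0,"y":0,"z":-0.03,"wx":0,"wy":0,"wz":0},
    {"gripper":1,"x":0,"y":0,"z":-0.05,"wx":0,"wy":0,"wz":0},
    {"gripper":1,"x":0,"y":0,"z":-0.05,"wx":0,"wy":0,"wz":0}
  ]
}}

```text
clock: 13.9
eef_pos: [0.5207, 0.1771, 0.0575]
orientation: [0.551, 3.088, 0.005]
wrist_force: [0.7, 1.0, -4.2]
finger_gap: 0.0116
finger_force: 109.3
```

>>> {"op": "play_rows", "data": {
  "steps": [
    {"gripper":1,"x":-0.0004,"y":-0.0083,"z":0,"wx":0,"wy":0,"wz":-0.0167},
    {"gripper":1,"x":-0.0017,"y":-0.0164,"z":0,"wx":0,"wy":0,"wz":-0.0333},
    {"gripper":1,"x":-0.0039,"y":-0.0244,"z":0,"wx":0,"wy":0,"wz":-0.05},
    {"gripper":1,"x":-0.0068,"y":-0.0321,"z":0,"wx":0,"wy":0,"wz":-0.0667},
    {"gripper":1,"x":-0.0106,"y":-0.0395,"z":0,"wx":0,"wy":0,"wz":-0.0833}
  ]
}}

```text
clock: 14.4
eef_pos: [0.5141, 0.1351, 0.0543]
orientation: [0.274, -3.128, -0.0]
wrist_force: [-0.2, 0.1, -4.7]
finger_gap: 0.0113
finger_force: 109.2
```

>>> {"op": "play_rows", "data": {
  "steps": [
    {"gripper":1,"x":-0.0004,"y":-0.0083,"z":0,"wx":0,"wy":0,"wz":-0.0167},
    {"gripper":1,"x":-0.0017,"y":-0.0164,"z":0,"wx":0,"wy":0,"wz":-0.0333},
    {"gripper":1,"x":-0.0039,"y":-0.0244,"z":0,"wx":0,"wy":0,"wz":-0.05},
    {"gripper":1,"x":-0.0068,"y":-0.0321,"z":0,"wx":0,"wy":0,"wz":-0.0667},
    {"gripper":1,"x":-0.0106,"y":-0.0395,"z":0,"wx":0,"wy":0,"wz":-0.0833}
  ]
}}

```text
clock: 14.9
eef_pos: [0.5314, 0.0977, 0.0543]
orientation: [1.073, -2.951, -0.001]
wrist_force: [0.1, 0.1, -4.0]
finger_gap: 0.0117
finger_force: 109.2
```

>>> {"op": "play_rows", "data": {
  "steps": [
    {"gripper":1,"x":0,"y":0,"z":0,"wx":0,"wy":0,"wz":0},
    {"gripper":1,"x":0,"y":0,"z":0,"wx":0,"wy":0,"wz":0},
    {"gripper":1,"x":0,"y":0,"z":0,"wx":0,"wy":0,"wz":0}
  ]
}}

```text
clock: 15.2
eef_pos: [0.5313, 0.0987, 0.0546]
orientation: [1.066, -2.954, -0.001]
wrist_force: [0.4, -0.7, -3.0]
finger_gap: 0.0115
finger_force: 109.1
```

```bash
python3 -c "
from h import *
tq()
n=np.array([.5923,.1486]); a=219.75; u=np.array([np.cos(np.radians(a)),np.sin(np.radians(a))]); plan([(*(n+.079*u),.028,a)])"
```

```text
t 15.20 p [0.5313 0.0987 0.0546] ang 219.70 down [-0.001  0.    -1.   ] F [ 0.4 -0.7 -3. ] T [-0.    0.07 -0.03] gap 0.0115 gf 109.1 q [-0.18  0.59 -0.11  2.12  0.15  0.44  1.85]
nut est [0.5921 0.1492] tau_z on tool about nut 0.03 (twist -0.03), radial F 0.1, tang F -0.8
x 0.0002 y -0.0007 z 0.0266 wx 0.0001 wy -0.0001 wz -0.0001
```

>>> {"op": "play_rows", "data": {
  "steps": [
    {"gripper":1,"x":0.0002,"y":-0.0006,"z":0.015,"wx":0,"wy":0,"wz":0},
    {"gripper":1,"x":0.0002,"y":-0.0006,"z":0.027,"wx":0,"wy":0,"wz":0},
    {"gripper":1,"x":0.0002,"y":-0.0006,"z":0.027,"wx":0,"wy":0,"wz":0},
    {"gripper":1,"x":0.0002,"y":-0.0006,"z":0.031,"wx":0,"wy":0,"wz":0},
    {"gripper":1,"x":0.0002,"y":-0.0006,"z":0.035,"wx":0,"wy":0,"wz":0}
  ]
}}

```text
clock: 15.7
eef_pos: [0.5324, 0.0977, 0.0199]
orientation: [-1.068, 2.954, -0.0]
wrist_force: [0.7, 0.7, -4.3]
finger_gap: 0.0118
finger_force: 109.1
```

```bash
python3 -c "
from h import *
tq()"
```

```text
t 15.70 p [0.5324 0.0977 0.0199] ang 219.75 down [ 0.  0. -1.] F [ 0.7  0.7 -4.3] T [-0.08  0.04  0.02] gap 0.0118 gf 109.1 q [-0.2   0.65 -0.1   2.13  0.16  0.37  1.84]
nut est [0.5931 0.1482] tau_z on tool about nut 0.01 (twist 0.02), radial F -1.0, tang F 0.1
```

>>> {"op": "play_rows", "data": {
  "steps": [
    {"gripper":1,"x":0,"y":0,"z":0.005,"wx":0,"wy":0,"wz":0},
    {"gripper":1,"x":0,"y":0,"z":0.01,"wx":0,"wy":0,"wz":0},
    {"gripper":1,"x":0,"y":0,"z":0.015,"wx":0,"wy":0,"wz":0},
    {"gripper":1,"x":0,"y":0,"z":0.015,"wx":0,"wy":0,"wz":0}
  ]
}}

```text
clock: 16.1
eef_pos: [0.5317, 0.0975, 0.0041]
orientation: [1.068, -2.953, -0.0]
wrist_force: [-0.3, 0.1, -4.1]
finger_gap: 0.0117
finger_force: 109.1
```

```bash
python3 -c "
from h import *
tq()"
```

```text
t 16.10 p [0.5317 0.0975 0.0041] ang 219.75 down [-0.001 -0.    -1.   ] F [-0.3  0.1 -4.1] T [-0.02  0.06 -0.03] gap 0.0117 gf 109.1 q [-0.2   0.67 -0.09  2.14  0.17  0.34  1.84]
nut est [0.5925 0.148 ] tau_z on tool about nut -0.05 (twist -0.03), radial F 0.2, tang F 0.3
```

>>> {"op": "play_rows", "data": {
  "steps": [
    {"gripper":1,"x":-0.0002,"y":0.0055,"z":0,"wx":0,"wy":0,"wz":0.0111},
    {"gripper":1,"x":-0.0008,"y":0.011,"z":0,"wx":0,"wy":0,"wz":0.0222},
    {"gripper":1,"x":-0.0017,"y":0.0164,"z":0,"wx":0,"wy":0,"wz":0.0333},
    {"gripper":1,"x":-0.0031,"y":0.0218,"z":0,"wx":0,"wy":0,"wz":0.0444},
    {"gripper":1,"x":-0.0048,"y":0.027,"z":0,"wx":0,"wy":0,"wz":0.0556}
  ]
}}

```text
clock: 16.6
eef_pos: [0.5184, 0.1207, 0.0047]
orientation: [0.537, -3.095, 0.002]
wrist_force: [0.9, -1.2, -6.1]
finger_gap: 0.0115
finger_force: 108.9
```

>>> {"op": "play_rows", "data": {
  "steps": [
    {"gripper":1,"x":-0.0002,"y":0.0055,"z":0,"wx":0,"wy":0,"wz":0.0111},
    {"gripper":1,"x":-0.0008,"y":0.011,"z":0,"wx":0,"wy":0,"wz":0.0222},
    {"gripper":1,"x":-0.0017,"y":0.0164,"z":0,"wx":0,"wy":0,"wz":0.0333},
    {"gripper":1,"x":-0.0031,"y":0.0218,"z":0,"wx":0,"wy":0,"wz":0.0444},
    {"gripper":1,"x":-0.0048,"y":0.027,"z":0,"wx":0,"wy":0,"wz":0.0556}
  ]
}}

```text
clock: 17.1
eef_pos: [0.5136, 0.1481, 0.0047]
orientation: [-0.008, -3.141, 0.001]
wrist_force: [-0.0, -0.6, -5.9]
finger_gap: 0.0115
finger_force: 109.0
```

```bash
python3 -c "
from h import *
tq()"
```

```text
t 17.10 p [0.5136 0.1481 0.0047] ang 179.70 down [-0.001 -0.001 -1.   ] F [-0.  -0.6 -5.9] T [-0.28  0.05  0.44] gap 0.0115 gf 109.0 q [-0.42  0.67  0.08  2.16 -0.15  0.32  1.34]
nut est [0.5926 0.1477] tau_z on tool about nut 0.48 (twist 0.44), radial F 0.0, tang F -0.6
```

>>> {"op": "play_rows", "data": {
  "steps": [
    {"gripper":1,"x":-0.0002,"y":0.0055,"z":0,"wx":0,"wy":0,"wz":0.0111},
    {"gripper":1,"x":-0.0008,"y":0.011,"z":0,"wx":0,"wy":0,"wz":0.0222},
    {"gripper":1,"x":-0.0017,"y":0.0164,"z":0,"wx":0,"wy":0,"wz":0.0333},
    {"gripper":1,"x":-0.0031,"y":0.0218,"z":0,"wx":0,"wy":0,"wz":0.0444},
    {"gripper":1,"x":-0.0048,"y":0.027,"z":0,"wx":0,"wy":0,"wz":0.0556}
  ]
}}

```text
clock: 17.6
eef_pos: [0.5184, 0.1755, 0.0046]
orientation: [-0.553, -3.092, 0.001]
wrist_force: [-0.5, -0.3, -6.2]
finger_gap: 0.0115
finger_force: 109.0
```

>>> {"op": "play_rows", "data": {
  "steps": [
    {"gripper":1,"x":-0.0001,"y":0.0041,"z":0,"wx":0,"wy":0,"wz":0.0083},
    {"gripper":1,"x":-0.0004,"y":0.0076,"z":0,"wx":0,"wy":0,"wz":0.0153},
    {"gripper":1,"x":-0.0004,"y":0.0076,"z":0,"wx":0,"wy":0,"wz":0.0153}
  ]
}}

```text
clock: 17.9
eef_pos: [0.5215, 0.1829, 0.0046]
orientation: [-0.698, -3.062, 0.0]
wrist_force: [-0.4, 1.0, -4.0]
finger_gap: 0.0111
finger_force: 109.0
```

```bash
python3 -c "
from h import *
tq()"
```

```text
t 17.90 p [0.5215 0.1829 0.0046] ang 154.31 down [-0.001 -0.    -1.   ] F [-0.4  1.  -4. ] T [0.16 0.07 0.13] gap 0.0111 gf 109.0 q [-0.55  0.69  0.19  2.12 -0.34  0.36  1.03]
nut est [0.5927 0.1487] tau_z on tool about nut 0.07 (twist 0.13), radial F 0.7, tang F 0.7
```

>>> {"op": "play_rows", "data": {
  "steps": [
    {"gripper":1,"x":-0.0002,"y":-0.0055,"z":0,"wx":0,"wy":0,"wz":-0.0111},
    {"gripper":1,"x":-0.0004,"y":-0.0083,"z":0,"wx":0,"wy":0,"wz":-0.0167},
    {"gripper":1,"x":-0.0004,"y":-0.0083,"z":0,"wx":0,"wy":0,"wz":-0.0167}
  ]
}}

```text
clock: 18.2
eef_pos: [0.5186, 0.1748, 0.005]
orientation: [-0.54, -3.095, -0.001]
wrist_force: [-0.5, 1.0, -4.9]
finger_gap: 0.0116
finger_force: 109.1
```

```bash
python3 -c "
from h import *
tq()"
```

```text
t 18.20 p [0.5186 0.1748 0.005 ] ang 160.20 down [-0.     0.001 -1.   ] F [-0.5  1.  -4.9] T [0.11 0.14 0.02] gap 0.0116 gf 109.1 q [-0.52  0.68  0.16  2.13 -0.3   0.35  1.11]
nut est [0.593 0.148] tau_z on tool about nut -0.04 (twist 0.02), radial F 0.9, tang F 0.8
```

>>> {"op": "play_rows", "data": {
  "steps": [
    {"gripper":1,"x":0,"y":0,"z":-0.01,"wx":0,"wy":0,"wz":0},
    {"gripper":1,"x":0,"y":0,"z":-0.03,"wx":0,"wy":0,"wz":0},
    {"gripper":1,"x":0,"y":0,"z":-0.05,"wx":0,"wy":0,"wz":0},
    {"gripper":1,"x":0,"y":0,"z":-0.05,"wx":0,"wy":0,"wz":0}
  ]
}}

```text
clock: 18.6
eef_pos: [0.5211, 0.1754, 0.0576]
orientation: [0.541, 3.089, 0.005]
wrist_force: [1.4, -0.1, -4.5]
finger_gap: 0.0113
finger_force: 109.3
```

>>> {"op": "play_rows", "data": {
  "steps": [
    {"gripper":1,"x":-0.0004,"y":-0.0083,"z":0,"wx":0,"wy":0,"wz":-0.0167},
    {"gripper":1,"x":-0.0017,"y":-0.0164,"z":0,"wx":0,"wy":0,"wz":-0.0333},
    {"gripper":1,"x":-0.0039,"y":-0.0244,"z":0,"wx":0,"wy":0,"wz":-0.05},
    {"gripper":1,"x":-0.0068,"y":-0.0321,"z":0,"wx":0,"wy":0,"wz":-0.0667},
    {"gripper":1,"x":-0.0106,"y":-0.0395,"z":0,"wx":0,"wy":0,"wz":-0.0833}
  ]
}}

```text
clock: 19.1
eef_pos: [0.5147, 0.1334, 0.0543]
orientation: [0.285, -3.128, 0.0]
wrist_force: [0.0, -0.1, -4.6]
finger_gap: 0.0115
finger_force: 109.2
```

>>> {"op": "play_rows", "data": {
  "steps": [
    {"gripper":1,"x":-0.0004,"y":-0.0083,"z":0,"wx":0,"wy":0,"wz":-0.0167},
    {"gripper":1,"x":-0.0017,"y":-0.0164,"z":0,"wx":0,"wy":0,"wz":-0.0333},
    {"gripper":1,"x":-0.0039,"y":-0.0244,"z":0,"wx":0,"wy":0,"wz":-0.05},
    {"gripper":1,"x":-0.0068,"y":-0.0321,"z":0,"wx":0,"wy":0,"wz":-0.0667},
    {"gripper":1,"x":-0.0106,"y":-0.0395,"z":0,"wx":0,"wy":0,"wz":-0.0833}
  ]
}}

```text
clock: 19.6
eef_pos: [0.5323, 0.0962, 0.0543]
orientation: [1.084, -2.948, -0.0]
wrist_force: [0.8, 0.1, -4.2]
finger_gap: 0.0113
finger_force: 109.2
```

>>> {"op": "play_rows", "data": {
  "steps": [
    {"gripper":1,"x":0,"y":0,"z":0,"wx":0,"wy":0,"wz":0},
    {"gripper":1,"x":0,"y":0,"z":0,"wx":0,"wy":0,"wz":0},
    {"gripper":1,"x":0,"y":0,"z":0,"wx":0,"wy":0,"wz":0}
  ]
}}

```text
clock: 19.9
eef_pos: [0.5321, 0.0975, 0.0545]
orientation: [1.077, -2.95, -0.001]
wrist_force: [-0.6, -0.1, -3.5]
finger_gap: 0.0116
finger_force: 109.1
```

```bash
python3 -c "
from h import *
tq()
n=np.array([.5924,.1483]); a=220.2; u=np.array([np.cos(np.radians(a)),np.sin(np.radians(a))]); plan([(*(n+.079*u),.028,a)])"
```

```text
t 19.90 p [0.5321 0.0975 0.0545] ang 220.12 down [-0.001  0.    -1.   ] F [-0.6 -0.1 -3.5] T [0.01 0.04 0.02] gap 0.0116 gf 109.1 q [-0.2   0.59 -0.09  2.12  0.11  0.44  1.9 ]
nut est [0.5925 0.1484] tau_z on tool about nut -0.01 (twist 0.02), radial F 0.5, tang F 0.3
x 0.0001 y -0.0001 z 0.0265 wx 0.0001 wy -0.0001 wz -0.0002
```

>>> {"op": "play_rows", "data": {
  "steps": [
    {"gripper":1,"x":0,"y":0,"z":0.015,"wx":0,"wy":0,"wz":0},
    {"gripper":1,"x":0,"y":0,"z":0.027,"wx":0,"wy":0,"wz":0},
    {"gripper":1,"x":0,"y":0,"z":0.027,"wx":0,"wy":0,"wz":0},
    {"gripper":1,"x":0,"y":0,"z":0.031,"wx":0,"wy":0,"wz":0},
    {"gripper":1,"x":0,"y":0,"z":0.035,"wx":0,"wy":0,"wz":0}
  ]
}}

```text
clock: 20.4
eef_pos: [0.5329, 0.0971, 0.0199]
orientation: [-1.079, 2.95, -0.0]
wrist_force: [0.2, -0.1, -3.3]
finger_gap: 0.0119
finger_force: 109.1
```

```bash
python3 -c "
from h import *
tq()"
```

```text
t 20.40 p [0.5329 0.0971 0.0199] ang 220.18 down [ 0.  0. -1.] F [ 0.2 -0.1 -3.3] T [-0.01  0.14  0.03] gap 0.0119 gf 109.1 q [-0.21  0.65 -0.07  2.13  0.12  0.37  1.89]
nut est [0.5933 0.1481] tau_z on tool about nut 0.05 (twist 0.03), radial F -0.0, tang F -0.2
```

>>> {"op": "play_rows", "data": {
  "steps": [
    {"gripper":1,"x":0,"y":0,"z":0.002,"wx":0,"wy":0,"wz":0},
    {"gripper":1,"x":0,"y":0,"z":0.004,"wx":0,"wy":0,"wz":0}
  ]
}}

```text
clock: 20.6
eef_pos: [0.5329, 0.097, 0.0158]
orientation: [-1.079, 2.95, -0.0]
wrist_force: [0.2, -0.4, -4.0]
finger_gap: 0.0116
finger_force: 109.1
```

```bash
python3 -c "
from h import *
tq()"
```

```text
t 20.60 p [0.5329 0.097  0.0158] ang 220.17 down [ 0.  0. -1.] F [ 0.2 -0.4 -4. ] T [-0.03  0.01  0.01] gap 0.0116 gf 109.1 q [-0.21  0.65 -0.07  2.13  0.12  0.36  1.89]
nut est [0.5933 0.1479] tau_z on tool about nut 0.04 (twist 0.01), radial F 0.1, tang F -0.4
```

>>> {"op": "play_rows", "data": {
  "steps": [
    {"gripper":1,"x":0,"y":0,"z":0.005,"wx":0,"wy":0,"wz":0},
    {"gripper":1,"x":0,"y":0,"z":0.011,"wx":0,"wy":0,"wz":0},
    {"gripper":1,"x":0,"y":0,"z":0.011,"wx":0,"wy":0,"wz":0}
  ]
}}

```text
clock: 20.9
eef_pos: [0.5322, 0.0968, 0.004]
orientation: [1.079, -2.949, -0.0]
wrist_force: [-0.1, -0.3, -3.5]
finger_gap: 0.0113
finger_force: 109.1
```

>>> {"op": "play_rows", "data": {
  "steps": [
    {"gripper":1,"x":-0.0002,"y":0.0055,"z":0,"wx":0,"wy":0,"wz":0.0111},
    {"gripper":1,"x":-0.0008,"y":0.011,"z":0,"wx":0,"wy":0,"wz":0.0222},
    {"gripper":1,"x":-0.0017,"y":0.0164,"z":0,"wx":0,"wy":0,"wz":0.0333},
    {"gripper":1,"x":-0.0031,"y":0.0218,"z":0,"wx":0,"wy":0,"wz":0.0444},
    {"gripper":1,"x":-0.0048,"y":0.027,"z":0,"wx":0,"wy":0,"wz":0.0556}
  ]
}}

```text
clock: 21.4
eef_pos: [0.5187, 0.1201, 0.0046]
orientation: [0.549, -3.093, 0.002]
wrist_force: [0.6, -2.5, -5.8]
finger_gap: 0.0116
finger_force: 109.0
```

```bash
python3 -c "
from h import *
tq()"
```

```text
t 21.40 p [0.5187 0.1201 0.0046] ang 200.12 down [-0.    -0.001 -1.   ] F [ 0.6 -2.5 -5.8] T [-0.28  0.04  0.34] gap 0.0116 gf 109.0 q [-0.32  0.67  0.02  2.16 -0.03  0.32  1.64]
nut est [0.5929 0.1473] tau_z on tool about nut 0.54 (twist 0.34), radial F 0.3, tang F -2.5
```

>>> {"op": "play_rows", "data": {
  "steps": [
    {"gripper":1,"x":-0.0002,"y":0.0055,"z":0,"wx":0,"wy":0,"wz":0.0111},
    {"gripper":1,"x":-0.0008,"y":0.011,"z":0,"wx":0,"wy":0,"wz":0.0222},
    {"gripper":1,"x":-0.0012,"y":0.0137,"z":0,"wx":0,"wy":0,"wz":0.0278}
  ]
}}

```text
clock: 21.7
eef_pos: [0.5149, 0.1337, 0.0045]
orientation: [0.278, -3.128, 0.002]
wrist_force: [0.1, -1.1, -6.4]
finger_gap: 0.0115
finger_force: 109.0
```

```bash
python3 -c "
from h import *
tq()"
```

```text
t 21.70 p [0.5149 0.1337 0.0045] ang 190.16 down [-0.001 -0.001 -1.   ] F [ 0.1 -1.1 -6.4] T [-0.31  0.09  0.42] gap 0.0115 gf 109.0 q [-0.38  0.67  0.06  2.16 -0.11  0.32  1.52]
nut est [0.5927 0.1476] tau_z on tool about nut 0.50 (twist 0.42), radial F 0.1, tang F -1.1
```

>>> {"op": "play_rows", "data": {
  "steps": [
    {"gripper":1,"x":0,"y":0.0028,"z":0,"wx":0,"wy":0,"wz":0.0056},
    {"gripper":1,"x":-0.0002,"y":0.0055,"z":0,"wx":0,"wy":0,"wz":0.0111}
  ]
}}

```text
clock: 21.9
eef_pos: [0.5142, 0.1393, 0.0046]
orientation: [0.167, -3.136, 0.001]
wrist_force: [-1.0, -0.7, -6.1]
finger_gap: 0.011
finger_force: 108.9
```

```bash
python3 -c "
from h import *
tq()"
```

```text
t 21.90 p [0.5142 0.1393 0.0046] ang 186.09 down [-0.001 -0.    -1.   ] F [-1.  -0.7 -6.1] T [-0.34  0.16  0.39] gap 0.0110 gf 108.9 q [-0.4   0.67  0.07  2.16 -0.14  0.32  1.47]
nut est [0.5927 0.1476] tau_z on tool about nut 0.44 (twist 0.39), radial F 1.1, tang F -0.6
```

>>> {"op": "play_rows", "data": {
  "steps": [
    {"gripper":1,"x":0,"y":0.0021,"z":0,"wx":0,"wy":0,"wz":0.0042}
  ]
}}

```text
clock: 22.0
eef_pos: [0.5139, 0.1414, 0.0046]
orientation: [0.125, -3.138, 0.0]
wrist_force: [-0.1, -0.7, -6.3]
finger_gap: 0.0112
finger_force: 108.9
```

```bash
python3 -c "
from h import *
tq()"
```

```text
t 22.00 p [0.5139 0.1414 0.0046] ang 184.56 down [-0.001 -0.    -1.   ] F [-0.1 -0.7 -6.3] T [-0.32  0.2   0.44] gap 0.0112 gf 108.9 q [-0.41  0.67  0.08  2.16 -0.15  0.32  1.45]
nut est [0.5927 0.1477] tau_z on tool about nut 0.49 (twist 0.44), radial F 0.1, tang F -0.6
```

>>> {"op": "play_rows", "data": {
  "steps": [
    {"gripper":1,"x":0,"y":0.0007,"z":0,"wx":0,"wy":0,"wz":0.0014}
  ]
}}

```text
clock: 22.1
eef_pos: [0.5139, 0.1421, 0.0047]
orientation: [0.112, -3.139, 0.001]
wrist_force: [-0.9, -2.3, -6.7]
finger_gap: 0.0114
finger_force: 108.8
```

```bash
python3 -c "
from h import *
tq()"
```

```text
t 22.10 p [0.5139 0.1421 0.0047] ang 184.10 down [-0.001 -0.    -1.   ] F [-0.9 -2.3 -6.7] T [-0.42  0.22  0.39] gap 0.0114 gf 108.8 q [-0.41  0.67  0.08  2.16 -0.16  0.32  1.44]
nut est [0.5927 0.1478] tau_z on tool about nut 0.57 (twist 0.39), radial F 1.0, tang F -2.2
```

>>> {"op": "play_rows", "data": {
  "steps": [
    {"gripper":1,"x":0,"y":0.0007,"z":0,"wx":0,"wy":0,"wz":0.0014}
  ]
}}

```text
clock: 22.2
eef_pos: [0.5138, 0.1428, 0.0047]
orientation: [0.099, -3.139, 0.0]
wrist_force: [-0.1, -0.9, -6.5]
finger_gap: 0.0115
finger_force: 108.8
```

```bash
python3 -c "
from h import *
tq()"
```

```text
t 22.20 p [0.5138 0.1428 0.0047] ang 183.62 down [-0.001 -0.    -1.   ] F [-0.1 -0.9 -6.5] T [-0.33  0.18  0.35] gap 0.0115 gf 108.8 q [-0.41  0.67  0.08  2.16 -0.16  0.32  1.44]
nut est [0.5927 0.1478] tau_z on tool about nut 0.42 (twist 0.35), radial F 0.1, tang F -0.8
```

>>> {"op": "play_rows", "data": {
  "steps": [
    {"gripper":1,"x":0,"y":0.0007,"z":0,"wx":0,"wy":0,"wz":0.0014}
  ]
}}

```text
clock: 22.3
eef_pos: [0.5138, 0.1435, 0.0047]
orientation: [0.085, -3.14, 0.0]
wrist_force: [-0.4, -1.4, -6.7]
finger_gap: 0.0113
finger_force: 108.8
```

```bash
python3 -c "
from h import *
tq()"
```

```text
t 22.30 p [0.5138 0.1435 0.0047] ang 183.11 down [-0.001 -0.    -1.   ] F [-0.4 -1.4 -6.7] T [-0.32  0.29  0.42] gap 0.0113 gf 108.8 q [-0.42  0.67  0.08  2.16 -0.17  0.32  1.43]
nut est [0.5927 0.1478] tau_z on tool about nut 0.53 (twist 0.42), radial F 0.4, tang F -1.4
```

>>> {"op": "play_rows", "data": {
  "steps": [
    {"gripper":1,"x":0,"y":0.0007,"z":0,"wx":0,"wy":0,"wz":0.0014}
  ]
}}

```text
clock: 22.4
eef_pos: [0.5138, 0.1442, 0.0047]
orientation: [0.071, -3.14, 0.0]
wrist_force: [-0.4, -1.1, -6.7]
finger_gap: 0.0115
finger_force: 108.8
```

```bash
python3 -c "
from h import *
tq()"
```

```text
t 22.40 p [0.5138 0.1442 0.0047] ang 182.60 down [-0.001 -0.    -1.   ] F [-0.4 -1.1 -6.7] T [-0.39  0.32  0.4 ] gap 0.0115 gf 108.8 q [-0.42  0.67  0.08  2.16 -0.17  0.32  1.42]
nut est [0.5927 0.1478] tau_z on tool about nut 0.48 (twist 0.40), radial F 0.5, tang F -1.0
```

>>> {"op": "play_rows", "data": {
  "steps": [
    {"gripper":1,"x":0,"y":0.0007,"z":0,"wx":0,"wy":0,"wz":0.0014}
  ]
}}

```text
clock: 22.5
eef_pos: [0.5138, 0.1449, 0.0047]
orientation: [0.057, -3.14, 0.0]
wrist_force: [-0.3, -1.2, -7.0]
finger_gap: 0.0116
finger_force: 108.8
```

```bash
python3 -c "
from h import *
tq()"
```

```text
t 22.50 p [0.5138 0.1449 0.0047] ang 182.09 down [-0.001 -0.    -1.   ] F [-0.3 -1.2 -7. ] T [-0.35  0.33  0.37] gap 0.0116 gf 108.8 q [-0.42  0.67  0.09  2.16 -0.17  0.32  1.42]
nut est [0.5927 0.1478] tau_z on tool about nut 0.46 (twist 0.37), radial F 0.4, tang F -1.2
```

>>> {"op": "play_rows", "data": {
  "steps": [
    {"gripper":1,"x":0,"y":0.0006,"z":0,"wx":0,"wy":0,"wz":0.0011}
  ]
}}

```text
clock: 22.6
eef_pos: [0.5137, 0.1455, 0.0047]
orientation: [0.046, -3.141, 0.0]
wrist_force: [-0.5, -2.0, -7.3]
finger_gap: 0.0112
finger_force: 108.8
```

```bash
python3 -c "
from h import *
tq()"
```

```text
t 22.60 p [0.5137 0.1455 0.0047] ang 181.69 down [-0.001 -0.    -1.   ] F [-0.5 -2.  -7.3] T [-0.43  0.38  0.33] gap 0.0112 gf 108.8 q [-0.43  0.67  0.09  2.16 -0.18  0.32  1.41]
nut est [0.5927 0.1478] tau_z on tool about nut 0.48 (twist 0.33), radial F 0.5, tang F -2.0
```

>>> {"op": "play_rows", "data": {
  "steps": [
    {"gripper":1,"x":0,"y":0.0007,"z":0,"wx":0,"wy":0,"wz":0.0014}
  ]
}}

```text
clock: 22.7
eef_pos: [0.5137, 0.1462, 0.0047]
orientation: [0.033, -3.141, 0.0]
wrist_force: [-0.8, -2.3, -6.9]
finger_gap: 0.0119
finger_force: 108.8
```

```bash
python3 -c "
from h import *
tq()
t=snap('top'); hsv=cv2.cvtColor(t['pixels'],cv2.COLOR_RGB2HSV).astype(int)
ys,xs=np.where(((hsv[:,:,0]<8)|(hsv[:,:,0]>172))&(hsv[:,:,1]>110)); k=(xs>170)&(xs<210)&(ys>165)&(ys<205)
p=ray(t,np.c_[xs[k],ys[k]],.0125); print(np.c_[xs[k],ys[k]].tolist(),np.round(p.mean(0),4)); d=p[:,:2]-[.595,.1494]; print(np.degrees(np.arctan2(d[:,1],d[:,0])).round(1), np.hypot(*d.T).round(3))"
```

```text
t 22.70 p [0.5137 0.1462 0.0047] ang 181.19 down [-0.001 -0.    -1.   ] F [-0.8 -2.3 -6.9] T [-0.42  0.42  0.4 ] gap 0.0119 gf 108.8 q [-0.43  0.67  0.09  2.16 -0.18  0.32  1.41]
nut est [0.5927 0.1478] tau_z on tool about nut 0.58 (twist 0.40), radial F 0.9, tang F -2.2
[[188, 178], [189, 178], [188, 179], [189, 179], [189, 180], [189, 181], [190, 181], [188, 186]] [0.6306 0.153  0.0125]
[ 8.   3.6  8.7  4.   4.4  4.9 -0.9 21.2] [0.044 0.043 0.04  0.04  0.036 0.033 0.033 0.018]
```

>>> {"op": "play_rows", "data": {
  "steps": [
    {"gripper":1,"x":0,"y":0.0006,"z":0,"wx":0,"wy":0,"wz":0.0011}
  ]
}}

```text
clock: 22.85
eef_pos: [0.5137, 0.1467, 0.0047]
orientation: [0.022, -3.141, 0.0]
wrist_force: [-1.8, -2.3, -7.0]
finger_gap: 0.0115
finger_force: 108.8
```

```bash
python3 -c "
from h import *
tq()"
```

```text
t 22.85 p [0.5137 0.1467 0.0047] ang 180.80 down [-0.001 -0.    -1.   ] F [-1.8 -2.3 -7. ] T [-0.44  0.42  0.34] gap 0.0115 gf 108.8 q [-0.43  0.67  0.09  2.16 -0.18  0.32  1.4 ]
nut est [0.5927 0.1478] tau_z on tool about nut 0.52 (twist 0.34), radial F 1.8, tang F -2.3
```

>>> {"op": "play_rows", "data": {
  "steps": [
    {"gripper":1,"x":0,"y":0.0006,"z":0,"wx":0,"wy":0,"wz":0.0011}
  ]
}}

```text
clock: 22.95
eef_pos: [0.5137, 0.1473, 0.0047]
orientation: [0.011, -3.141, 0.0]
wrist_force: [-1.2, -2.2, -7.3]
finger_gap: 0.0115
finger_force: 108.8
```

```bash
python3 -c "
from h import *
tq()"
```

```text
t 22.95 p [0.5137 0.1473 0.0047] ang 180.39 down [-0.001 -0.    -1.   ] F [-1.2 -2.2 -7.3] T [-0.47  0.48  0.31] gap 0.0115 gf 108.8 q [-0.43  0.67  0.09  2.16 -0.19  0.32  1.4 ]
nut est [0.5927 0.1478] tau_z on tool about nut 0.49 (twist 0.31), radial F 1.2, tang F -2.2
```

>>> {"op": "play_rows", "data": {
  "steps": [
    {"gripper":1,"x":0,"y":0.0006,"z":0,"wx":0,"wy":0,"wz":0.0011}
  ]
}}

```text
clock: 23.05
eef_pos: [0.5137, 0.1479, 0.0048]
orientation: [-0.0, -3.141, 0.0]
wrist_force: [-1.4, -2.3, -7.5]
finger_gap: 0.0114
finger_force: 108.8
```

```bash
python3 -c "
from h import *
tq()"
```

```text
t 23.05 p [0.5137 0.1479 0.0048] ang 179.99 down [-0.001 -0.    -1.   ] F [-1.4 -2.3 -7.5] T [-0.49  0.57  0.29] gap 0.0114 gf 108.8 q [-0.43  0.67  0.1   2.16 -0.19  0.32  1.39]
nut est [0.5927 0.1479] tau_z on tool about nut 0.48 (twist 0.29), radial F 1.4, tang F -2.3
```

>>> {"op": "play_rows", "data": {
  "steps": [
    {"gripper":1,"x":0,"y":0.0006,"z":0,"wx":0,"wy":0,"wz":0.0011}
  ]
}}

```text
clock: 23.15
eef_pos: [0.5137, 0.1484, 0.0047]
orientation: [-0.011, -3.141, 0.001]
wrist_force: [-2.2, -2.1, -7.7]
finger_gap: 0.0118
finger_force: 108.8
```

```bash
python3 -c "
from h import *
tq()"
```

```text
t 23.15 p [0.5137 0.1484 0.0047] ang 179.59 down [-0.001 -0.    -1.   ] F [-2.2 -2.1 -7.7] T [-0.51  0.53  0.29] gap 0.0118 gf 108.8 q [-0.44  0.67  0.1   2.16 -0.19  0.32  1.39]
nut est [0.5927 0.1478] tau_z on tool about nut 0.45 (twist 0.29), radial F 2.2, tang F -2.1
```

>>> {"op": "play_rows", "data": {
  "steps": [
    {"gripper":1,"x":0,"y":0.0006,"z":0,"wx":0,"wy":0,"wz":0.0011}
  ]
}}

```text
clock: 23.25
eef_pos: [0.5137, 0.149, 0.0048]
orientation: [-0.022, -3.141, 0.001]
wrist_force: [-2.1, -2.6, -6.0]
finger_gap: 0.0115
finger_force: 108.8
```

```bash
python3 -c "
from h import *
tq()"
```

```text
t 23.25 p [0.5137 0.149  0.0048] ang 179.20 down [-0.001 -0.    -1.   ] F [-2.1 -2.6 -6. ] T [-0.58  0.55  0.34] gap 0.0115 gf 108.8 q [-0.44  0.67  0.1   2.16 -0.2   0.32  1.38]
nut est [0.5927 0.1479] tau_z on tool about nut 0.55 (twist 0.34), radial F 2.0, tang F -2.7
```

>>> {"op": "play_rows", "data": {
  "steps": [
    {"gripper":1,"x":0,"y":0.0006,"z":0,"wx":0,"wy":0,"wz":0.0011}
  ]
}}

```text
clock: 23.35
eef_pos: [0.5137, 0.1496, 0.0048]
orientation: [-0.033, -3.141, 0.001]
wrist_force: [-1.4, -4.0, -6.9]
finger_gap: 0.0115
finger_force: 108.8
```

```bash
python3 -c "
from h import *
tq()"
```

```text
t 23.35 p [0.5137 0.1496 0.0048] ang 178.80 down [-0.001 -0.    -1.   ] F [-1.4 -4.  -6.9] T [-0.7   0.56  0.29] gap 0.0115 gf 108.8 q [-0.44  0.67  0.1   2.15 -0.2   0.32  1.38]
nut est [0.5927 0.1479] tau_z on tool about nut 0.60 (twist 0.29), radial F 1.3, tang F -4.0
```

>>> {"op": "play_rows", "data": {
  "steps": [
    {"gripper":1,"x":0,"y":0.0006,"z":0,"wx":0,"wy":0,"wz":0.0011}
  ]
}}

```text
clock: 23.45
eef_pos: [0.5137, 0.15, 0.0047]
orientation: [-0.043, -3.141, 0.001]
wrist_force: [-1.8, -3.9, -5.6]
finger_gap: 0.0114
finger_force: 108.8
```

```bash
python3 -c "
from h import *
tq()"
```

```text
t 23.45 p [0.5137 0.15   0.0047] ang 178.43 down [-0.001 -0.001 -1.   ] F [-1.8 -3.9 -5.6] T [-0.86  0.59  0.41] gap 0.0114 gf 108.8 q [-0.44  0.67  0.1   2.15 -0.2   0.32  1.37]
nut est [0.5927 0.1479] tau_z on tool about nut 0.73 (twist 0.41), radial F 1.7, tang F -4.0
```

>>> {"op": "play_rows", "data": {
  "steps": [
    {"gripper":1,"x":0,"y":0.0006,"z":0,"wx":0,"wy":0,"wz":0.0011}
  ]
}}

```text
clock: 23.55
eef_pos: [0.5137, 0.1504, 0.0048]
orientation: [-0.053, -3.14, 0.001]
wrist_force: [-2.9, -4.6, -5.5]
finger_gap: 0.0113
finger_force: 108.9
```

```bash
python3 -c "
from h import *
tq()"
```

```text
t 23.55 p [0.5137 0.1504 0.0048] ang 178.06 down [-0.001 -0.001 -1.   ] F [-2.9 -4.6 -5.5] T [-1.    0.63  0.52] gap 0.0113 gf 108.9 q [-0.45  0.67  0.1   2.15 -0.2   0.32  1.37]
nut est [0.5927 0.1477] tau_z on tool about nut 0.90 (twist 0.52), radial F 2.7, tang F -4.7
```

>>> {"op": "play_rows", "data": {
  "steps": [
    {"gripper":1,"x":0,"y":0.0006,"z":0,"wx":0,"wy":0,"wz":0.0011}
  ]
}}

```text
clock: 23.65
eef_pos: [0.5138, 0.1508, 0.0048]
orientation: [-0.064, -3.14, 0.002]
wrist_force: [-2.1, -5.7, -6.4]
finger_gap: 0.0116
finger_force: 109.0
```

```bash
python3 -c "
from h import *
tq()"
```

```text
t 23.65 p [0.5138 0.1508 0.0048] ang 177.67 down [-0.001 -0.001 -1.   ] F [-2.1 -5.7 -6.4] T [-1.14  0.54  0.57] gap 0.0116 gf 109.0 q [-0.45  0.67  0.11  2.15 -0.21  0.32  1.36]
nut est [0.5927 0.1476] tau_z on tool about nut 1.03 (twist 0.57), radial F 1.9, tang F -5.8
```

>>> {"op": "play_rows", "data": {
  "steps": [
    {"gripper":1,"x":0,"y":0.0004,"z":0,"wx":0,"wy":0,"wz":0.0008}
  ]
}}

```text
clock: 23.75
eef_pos: [0.5137, 0.151, 0.0048]
orientation: [-0.071, -3.14, 0.002]
wrist_force: [-1.9, -5.2, -5.8]
finger_gap: 0.0114
finger_force: 109.0
```

```bash
python3 -c "
from h import *
tq()"
```

```text
t 23.75 p [0.5137 0.151  0.0048] ang 177.41 down [-0.001 -0.001 -1.   ] F [-1.9 -5.2 -5.8] T [-1.16  0.58  0.65] gap 0.0114 gf 109.0 q [-0.45  0.67  0.11  2.15 -0.21  0.32  1.36]
nut est [0.5927 0.1475] tau_z on tool about nut 1.07 (twist 0.65), radial F 1.7, tang F -5.3
```

>>> {"op": "play_rows", "data": {
  "steps": [
    {"gripper":1,"x":0,"y":0.0006,"z":0,"wx":0,"wy":0,"wz":0.0011}
  ]
}}

```text
clock: 23.85
eef_pos: [0.5138, 0.1514, 0.0047]
orientation: [-0.081, -3.14, 0.003]
wrist_force: [-0.4, -5.9, -5.4]
finger_gap: 0.0116
finger_force: 109.1
```

```bash
python3 -c "
from h import *
tq()"
```

```text
t 23.85 p [0.5138 0.1514 0.0047] ang 177.04 down [-0.001 -0.002 -1.   ] F [-0.4 -5.9 -5.4] T [-1.3   0.58  0.77] gap 0.0116 gf 109.1 q [-0.45  0.67  0.11  2.15 -0.21  0.32  1.35]
nut est [0.5927 0.1473] tau_z on tool about nut 1.24 (twist 0.77), radial F 0.1, tang F -5.9
```

>>> {"op": "play_rows", "data": {
  "steps": [
    {"gripper":1,"x":0,"y":0,"z":0,"wx":0,"wy":0,"wz":0},
    {"gripper":1,"x":0,"y":0,"z":0,"wx":0,"wy":0,"wz":0}
  ]
}}

```text
clock: 24.05
eef_pos: [0.5138, 0.1514, 0.0048]
orientation: [-0.081, -3.14, 0.003]
wrist_force: [-1.5, -6.2, -6.1]
finger_gap: 0.0114
finger_force: 109.1
```

```bash
python3 -c "
from h import *
tq()"
```

```text
t 24.05 p [0.5138 0.1514 0.0048] ang 177.04 down [-0.001 -0.002 -1.   ] F [-1.5 -6.2 -6.1] T [-1.22  0.58  0.7 ] gap 0.0114 gf 109.1 q [-0.45  0.67  0.11  2.15 -0.21  0.32  1.35]
nut est [0.5927 0.1473] tau_z on tool about nut 1.20 (twist 0.70), radial F 1.1, tang F -6.3
```

Snug held at 1.2 N·m. I'll back off by the play and check that it is free before lifting.

>>> {"op": "play_rows", "data": {
  "steps": [
    {"gripper":1,"x":-0.0001,"y":-0.0048,"z":0,"wx":0,"wy":0,"wz":-0.0097},
    {"gripper":1,"x":-0.0006,"y":-0.0096,"z":0,"wx":0,"wy":0,"wz":-0.0194},
    {"gripper":1,"x":-0.0006,"y":-0.0096,"z":0,"wx":0,"wy":0,"wz":-0.0194}
  ]
}}

```text
clock: 24.35
eef_pos: [0.5145, 0.1434, 0.0051]
orientation: [-0.104, 3.14, 0.002]
wrist_force: [-3.3, -1.0, -4.4]
finger_gap: 0.0114
finger_force: 109.1
```

```bash
python3 -c "
from h import *
tq()"
```

```text
t 24.35 p [0.5145 0.1434 0.0051] ang 183.80 down [ 0.     0.001 -1.   ] F [-3.3 -1.  -4.4] T [-0.37  0.62 -0.13] gap 0.0114 gf 109.1 q [-0.41  0.67  0.08  2.16 -0.16  0.32  1.44]
nut est [0.5933 0.1486] tau_z on tool about nut -0.07 (twist -0.13), radial F 3.4, tang F -0.8
```

>>> {"op": "play_rows", "data": {
  "steps": [
    {"gripper":1,"x":0.0008,"y":-0.0002,"z":0,"wx":0,"wy":0,"wz":0},
    {"gripper":1,"x":0.0008,"y":-0.0002,"z":-0.005,"wx":0,"wy":0,"wz":0},
    {"gripper":1,"x":0.0008,"y":-0.0002,"z":-0.01,"wx":0,"wy":0,"wz":0}
  ]
}}

```text
clock: 24.65
eef_pos: [0.5144, 0.1435, 0.0153]
orientation: [-0.108, 3.138, 0.001]
wrist_force: [-0.2, -0.0, -4.2]
finger_gap: 0.0113
finger_force: 109.0
```

```bash
python3 -c "
from h import *
tq()"
```

```text
t 24.65 p [0.5144 0.1435 0.0153] ang 183.92 down [ 0.002  0.001 -1.   ] F [-0.2 -0.  -4.2] T [-0.23  0.23 -0.05] gap 0.0113 gf 109.0 q [-0.42  0.65  0.09  2.16 -0.16  0.34  1.44]
nut est [0.5932 0.1489] tau_z on tool about nut -0.05 (twist -0.05), radial F 0.2, tang F 0.0
```

Free and rising smoothly. I'll lift to 0.105 and move aside to look at the mark.

>>> {"op": "play_rows", "data": {
  "steps": [
    {"gripper":1,"x":0,"y":0,"z":-0.02,"wx":0,"wy":0,"wz":0},
    {"gripper":1,"x":0,"y":0,"z":-0.055,"wx":0,"wy":0,"wz":0},
    {"gripper":1,"x":0,"y":0,"z":-0.09,"wx":0,"wy":0,"wz":0},
    {"gripper":1,"x":0,"y":0,"z":-0.09,"wx":0,"wy":0,"wz":0}
  ]
}}

```text
clock: 25.05
eef_pos: [0.5189, 0.1451, 0.11]
orientation: [-0.108, 3.127, 0.007]
wrist_force: [0.5, -1.2, -3.3]
finger_gap: 0.0115
finger_force: 109.4
```

```bash
python3 -c "
from h import *
s=st(); p=s['eef_pos']; g=np.array([.433,-.274]); m=(np.array(p[:2])+g)/2
plan([(*m,.105,172),(*g,.105,159.9)])
plan([(*g,.105,159.9)],p0=(*m,.105),a0=172)"
```

```text
t 25.05 p [0.5189 0.1451 0.11  ] ang 183.97 down [ 0.013  0.005 -1.   ] F [ 0.5 -1.2 -3.3] T [ 0.04 -0.06  0.04] gap 0.0115 gf 109.4 q [-0.46  0.49  0.14  2.12 -0.13  0.53  1.41]
x 0.0574 y -0.2061 z 0.0034 wx 0.0008 wy 0.0020 wz 0.0333
x 0.1147 y -0.4121 z 0.0018 wx 0.0011 wy 0.0019 wz 0.0669
x 0.0133 y -0.2135 z 0.0000 wx 0.0000 wy 0.0000 wz 0.0336
```

>>> {"op": "play_rows", "data": {
  "steps": [
    {"gripper":1,"x":0.055,"y":-0.205,"z":0,"wx":0,"wy":0,"wz":0.0333},
    {"gripper":1,"x":0.055,"y":-0.205,"z":0,"wx":0,"wy":0,"wz":0.0333},
    {"gripper":1,"x":0.055,"y":-0.205,"z":0,"wx":0,"wy":0,"wz":0.0333},
    {"gripper":1,"x":0.055,"y":-0.205,"z":0,"wx":0,"wy":0,"wz":0.0333},
    {"gripper":1,"x":0.055,"y":-0.205,"z":0,"wx":0,"wy":0,"wz":0.0333}
  ]
}}

```text
clock: 25.55
eef_pos: [0.4711, -0.072, 0.1047]
orientation: [0.235, 3.133, -0.005]
wrist_force: [-0.0, 0.8, -3.5]
finger_gap: 0.0117
finger_force: 109.3
```

>>> {"op": "play_rows", "data": {
  "steps": [
    {"gripper":1,"x":0.013,"y":-0.213,"z":0,"wx":0,"wy":0,"wz":0.0336},
    {"gripper":1,"x":0.013,"y":-0.213,"z":0,"wx":0,"wy":0,"wz":0.0336},
    {"gripper":1,"x":0.013,"y":-0.213,"z":0,"wx":0,"wy":0,"wz":0.0336},
    {"gripper":1,"x":0.013,"y":-0.213,"z":0,"wx":0,"wy":0,"wz":0.0336},
    {"gripper":1,"x":0.013,"y":-0.213,"z":0,"wx":0,"wy":0,"wz":0.0336}
  ]
}}

```text
clock: 26.05
eef_pos: [0.4295, -0.282, 0.1052]
orientation: [0.562, 3.087, -0.008]
wrist_force: [0.6, 0.1, -3.8]
finger_gap: 0.0115
finger_force: 109.4
```

>>> {"op": "play_rows", "data": {
  "steps": [
    {"gripper":1,"x":0,"y":0,"z":0,"wx":0,"wy":0,"wz":0},
    {"gripper":1,"x":0,"y":0,"z":0,"wx":0,"wy":0,"wz":0},
    {"gripper":1,"x":0,"y":0,"z":0,"wx":0,"wy":0,"wz":0},
    {"gripper":1,"x":0,"y":0,"z":0,"wx":0,"wy":0,"wz":0}
  ]
}}

```text
clock: 26.45
eef_pos: [0.4309, -0.2725, 0.1046]
orientation: [-0.543, -3.094, -0.002]
wrist_force: [0.1, -0.2, -3.9]
finger_gap: 0.0111
finger_force: 109.4
```

```bash
python3 - <<'E'
from h import *
st(); plan([(.433,-.274,-.004,159.9)])
t=snap("top"); d=snap("side")
a=cv2.resize(t["pixels"][170:210,165:215][:,:,::-1],(500,400),interpolation=cv2.INTER_CUBIC)
b=cv2.resize(d["pixels"][155:190,205:250][:,:,::-1],(300,233),interpolation=cv2.INTER_CUBIC); b=np.vstack([b,np.zeros((167,300,3),np.uint8)])
cv2.imwrite("pics/c7.png",np.hstack([a,b]))
E
```

```text
t 26.45 p [ 0.4309 -0.2725  0.1046] ang 160.08 down [-0.     0.001 -1.   ] F [ 0.1 -0.2 -3.9] T [-0.02  0.01 -0.03] gap 0.0111 gf 109.4 q [ 0.33  0.48  0.19  2.17 -0.19  0.5   1.89]
x -0.0026 y -0.0008 z 0.1086 wx 0.0002 wy -0.0001 wz 0.0005
```

View pics/c7.png

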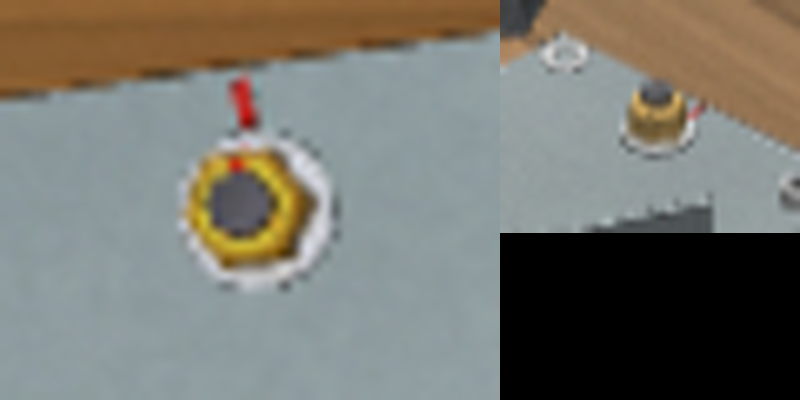

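The nut's red mark at (238,160) now lines up with the plate mark at (243,105), so the nut is tight. I'll lay the wrench down.

>>> {"op": "play_rows", "data": {
  "steps": [
    {"gripper":1,"x":-0.0026,"y":0,"z":0.04,"wx":0,"wy":0,"wz":0},
    {"gripper":1,"x":-0.0026,"y":0,"z":0.08,"wx":0,"wy":0,"wz":0},
    {"gripper":1,"x":-0.0026,"y":0,"z":0.1,"wx":0,"wy":0,"wz":0},
    {"gripper":1,"x":-0.0026,"y":0,"z":0.108,"wx":0,"wy":0,"wz":0},
    {"gripper":1,"x":-0.0026,"y":0,"z":0.108,"wx":0,"wy":0,"wz":0}
  ]
}}

```text
clock: 27.05
eef_pos: [0.4326, -0.275, -0.0039]
orientation: [-0.548, -3.092, -0.001]
wrist_force: [0.3, -0.3, -4.3]
finger_gap: 0.0115
finger_force: 109.2
```

>>> {"op": "play_rows", "data": {
  "steps": [
    {"gripper":1,"x":0,"y":0,"z":0.003,"wx":0,"wy":0,"wz":0},
    {"gripper":1,"x":0,"y":0,"z":0.005,"wx":0,"wy":0,"wz":0},
    {"gripper":1,"x":0,"y":0,"z":0.005,"wx":0,"wy":0,"wz":0}
  ]
}}

```text
clock: 27.35
eef_pos: [0.4333, -0.2758, -0.0074]
orientation: [0.548, 3.092, -0.001]
wrist_force: [-0.1, 0.3, -3.9]
finger_gap: 0.0116
finger_force: 109.2
```

```bash
python3 -c "
from h import *
st()"
```

```text
t 27.35 p [ 0.4333 -0.2758 -0.0074] ang 159.88 down [ 0.002 -0.001 -1.   ] F [-0.1  0.3 -3.9] T [0.05 0.05 0.04] gap 0.0116 gf 109.2 q [ 0.41  0.68  0.1   2.21 -0.25  0.26  1.94]
```

>>> {"op": "play_rows", "data": {
  "steps": [
    {"gripper":1,"x":0,"y":0,"z":0.001,"wx":0,"wy":0,"wz":0},
    {"gripper":1,"x":0,"y":0,"z":0.001,"wx":0,"wy":0,"wz":0}
  ]
}}

```text
clock: 27.55
eef_pos: [0.4329, -0.2756, -0.0088]
orientation: [0.549, 3.093, -0.0]
wrist_force: [0.5, -0.5, -2.8]
finger_gap: 0.0115
finger_force: 109.2
```

```bash
python3 -c "
from h import *
st()"
```

```text
t 27.55 p [ 0.4329 -0.2756 -0.0088] ang 159.88 down [ 0.001 -0.    -1.   ] F [ 0.5 -0.5 -2.8] T [0.01 0.08 0.  ] gap 0.0115 gf 109.2 q [ 0.41  0.69  0.1   2.21 -0.25  0.26  1.94]
```

>>> {"op": "play_rows", "data": {
  "steps": [
    {"gripper":1,"x":0,"y":0,"z":0.001,"wx":0,"wy":0,"wz":0},
    {"gripper":1,"x":0,"y":0,"z":0.001,"wx":0,"wy":0,"wz":0}
  ]
}}

```text
clock: 27.75
eef_pos: [0.4328, -0.2756, -0.0097]
orientation: [0.549, 3.093, -0.0]
wrist_force: [0.1, 1.0, 1.6]
finger_gap: 0.0114
finger_force: 110.3
```

```bash
python3 -c "
from h import *
st()"
```

```text
t 27.75 p [ 0.4328 -0.2756 -0.0097] ang 159.88 down [ 0.001 -0.    -1.   ] F [0.1 1.  1.6] T [0.09 0.16 0.02] gap 0.0114 gf 110.3 q [ 0.41  0.69  0.1   2.21 -0.25  0.26  1.94]
```

On the mat. I'll release and retreat upward.

>>> {"op": "play_rows", "data": {
  "steps": [
    {"gripper":0.3,"x":0,"y":0,"z":0,"wx":0,"wy":0,"wz":0},
    {"gripper":0,"x":0,"y":0,"z":0,"wx":0,"wy":0,"wz":0},
    {"gripper":-1,"x":0,"y":0,"z":0,"wx":0,"wy":0,"wz":0},
    {"gripper":-1,"x":0,"y":0,"z":0,"wx":0,"wy":0,"wz":0},
    {"gripper":-1,"x":0,"y":0,"z":0,"wx":0,"wy":0,"wz":0}
  ]
}}

```text
clock: 28.25
eef_pos: [0.4327, -0.2756, -0.0102]
orientation: [0.549, 3.093, -0.0]
wrist_force: [-0.5, -0.0, -0.3]
finger_gap: 0.0823
finger_force: 0.0
```

>>> {"op": "play_rows", "data": {
  "steps": [
    {"gripper":-1,"x":0,"y":0,"z":-0.02,"wx":0,"wy":0,"wz":0},
    {"gripper":-1,"x":0,"y":0,"z":-0.06,"wx":0,"wy":0,"wz":0},
    {"gripper":-1,"x":0,"y":0,"z":-0.11,"wx":0,"wy":0,"wz":0},
    {"gripper":-1,"x":0,"y":0,"z":-0.16,"wx":0,"wy":0,"wz":0},
    {"gripper":-1,"x":0,"y":0,"z":-0.2,"wx":0,"wy":0,"wz":0}
  ]
}}

```text
clock: 28.75
eef_pos: [0.4328, -0.2757, 0.1925]
orientation: [0.549, 3.091, -0.001]
wrist_force: [0.6, -0.9, -0.4]
finger_gap: 0.0856
finger_force: 0.0
```

>>> {"op": "play_rows", "data": {
  "steps": [
    {"gripper":-1,"x":0,"y":0,"z":0,"wx":0,"wy":0,"wz":0},
    {"gripper":-1,"x":0,"y":0,"z":0,"wx":0,"wy":0,"wz":0},
    {"gripper":-1,"x":0,"y":0,"z":0,"wx":0,"wy":0,"wz":0},
    {"gripper":-1,"x":0,"y":0,"z":0,"wx":0,"wy":0,"wz":0}
  ]
}}

```text
clock: 29.15
eef_pos: [0.4314, -0.2748, 0.1881]
orientation: [-0.548, -3.09, -0.002]
wrist_force: [0.3, -0.7, -0.4]
finger_gap: 0.0858
finger_force: 0.0
```

```bash
python3 - <<'E'
from h import *
st(); t=snap("top"); d=snap("side")
for n in ["wrench","wrench_tail","mat","spare_nut","washer"]:
    for nm,p in (("top",t),("side",d)):
        print(n,nm,[(np.round(r["location"],3).tolist(),round(r["conf"],2)) for r in finder.pinpoint(n,p)][:3])
E
```

```text
t 29.15 p [ 0.4314 -0.2748  0.1881] ang 159.88 down [-0.003  0.002 -1.   ] F [ 0.3 -0.7 -0.4] T [ 0.01  0.01 -0.02] gap 0.0858 gf 0.0 q [ 0.28  0.35  0.26  2.1  -0.14  0.7   1.85]
wrench top [([0.439, -0.629, -0.001], 0.82), ([0.505, -0.304, 0.008], 0.69)]
wrench side [([0.509, -0.306, 0.001], 0.79), ([0.436, -0.627, -0.002], 0.62)]
wrench_tail top [([0.371, -0.255, 0.003], 0.7), ([0.37, -0.492, 0.001], 0.7), ([0.606, 0.268, 0.01], 0.38)]
wrench_tail side [([0.366, -0.497, -0.005], 0.98), ([0.591, 0.15, 0.047], 0.56)]
mat top [([0.443, -0.288, -0.002], 0.74)]
mat side [([0.596, 0.149, 0.001], 0.31)]
spare_nut top [([0.616, 0.022, 0.011], 0.39)]
spare_nut side [([0.59, 0.148, -0.004], 0.7), ([0.617, 0.024, 0.007], 0.55)]
washer top [([0.433, -0.272, 0.029], 0.49)]
washer side [([0.509, -0.306, 0.003], 0.4), ([0.607, 0.27, 0.008], 0.39)]
```

The wrench is flat on the mat where it started, and the bystanders haven't moved. Handing in.

```bash
python3 -c "
from workcell import ticket
print(ticket.sign_off())"
```

```text
the job is handed in; nothing more can be done
None
```

The nut is tightened to its stop in three strokes and snugged at about 1.2 N·m, with its red mark lined up with the plate mark; the wrench is back flat on the mat and released, and the job was handed in at about 30 s, verdict not shown.

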